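# Hang the ginger grater on its S-hook

### The arm

A 6-joint arm with a two-finger parallel gripper is mounted at the origin on the work surface. World frame = base frame: x ahead of the robot, y to its left, z up, the work surface at z = 0. Lengths are in m, angles in rad, forces in N, time in s.
With the tool pointing down it reaches from about 0.375 to 0.75 m from the base axis. Payload 9 kg.
Tool frame: the origin (TCP) lies on the centre line of the jaws, within the pads' length; the fingertips stand 11 mm ahead of it and the grasp point (between the pads) lies 8 mm behind it; z points along the fingers, y is the direction in which the jaws open and shut (so a half turn about z gives the same grasp; the last joint's range is limited). The gripper opens to 85 mm and grips with 20 to 120 N. Pads are 22 mm wide; open, the fingers measure 114 mm over their backs; the gripper's body (76 mm by 85 mm) begins 54 mm behind the grasp point. The pads swing forward as they close: fully open they stand 13 mm farther back than shut.
Start: joints at [1.034, 0.104, 0.097, 1.564, 0, 1.353], TCP at [0.188, 0.57, 0.215] pointing down, gripper open.
Joint ranges: [-2.99, 2.99], [-0.84, 1.86], [-1.1, 1.16], [-1.84, 2.11], [-1.51, 1.56], [-3.14, 3.14]. Speed limits (rad/s): [2.22, 2.22, 2.57, 3.14, 3.14, 3.14].

### API

Orientations are given as a 3x3 rotation matrix whose columns are the frame's x, y, z axes.
In Python, from station import bot, viewer gives the robot as it stands.
- The arm moves only by the shell command python3 -m inch 'ROWS' [FORCE]. ROWS is JSON, a list of rows, each a list of 7 numbers: the shift along the tool's x, y, z in mm, then the turn, a rotation vector about the tool's x, y, z in rad, then the finger opening in mm, from 0 to 85.4. A call has 1 to 5 rows; each row shifts and turns the commanded pose from where the row before left it, along the tool's axes as they then stand; what a row does not reach is not made up. A row lasts 1/12 s, in which the tool goes at most 41.7 mm and 7.16 degrees, less where a joint would pass 70% of its speed; a pose out of reach is approached as far as the arm can. A call is refused whole if a number of a shift passes 41.7 or a number of a turn 0.125, either way. A call with a gripper value outside its range is refused whole. The fingers move at their own pace and stop on an object; FORCE is the grip in N (left out, the last holds). Time passes only in rows, so rows that do not move let the fingers close. It gives the time, the measured TCP pose, the force and the opening at its end, in the units of the state.
- bot.observe(): the state, without advancing time (a new reading comes with each control period).
- viewer.grab_frame(name): name is "side" or "top" or "wrist"; returns a dict with "img" (420x560x3 uint8, red, green, blue), "range_z" (420x560 float32, m along the optical axis (not along the pixel's ray), 0 where there is no reading), "vfov" (degrees; the focal length in pixels is half the picture's height over the tangent of half this angle, whatever the lens; pixels are square), "cx", "cy" (the principal point, pixels), "R" (3x3) and "t" (3): a world point X has camera coordinates R X + t; the wrist camera has in their place "tool_from_camera" (4x4, takes a point from camera to tool coordinates, whose origin is the TCP and whose axes are the flange's). Camera axes: x right, y down, z forward; pixel columns grow to the right and rows downward; lengths in m; the calibration is good to about 2 mm. A picture is of the moment at which its call begins: read the wrist's pose just before it.
- bot.job_done(): hands the job in, once; it reports no verdict.
Trained networks look in a picture, given as the dict that the camera call returned (one of the last four; its "shot" number tells which), for a name from the list of things; names that differ only in an ending like _2 or _b are one class to them, and where a whole thing is asked for, a point or a joint stands for the part that bears it (a point fixed in the world has none). Each returns a list of dicts, best first, with "score" (0 to 1); they miss things now and then, are a little off and sometimes report something else, mostly with a low value. They report only what shows in the picture. A call takes as long as a camera call.
- viewer.spot_in(picture, query): "pixel" ([row, column] in pixels, amid what is visible of it).
- viewer.mark_of(picture, query): "pixel" ([row, column] in pixels: a listed point, or the origin of a listed thing).
The state is a dict: "clock": time; "joint_positions": joint angles; "dq": joint speeds; "tau": joint torques, N m; "eef_pos": TCP position; "tool_rot": TCP orientation; "wrist_force": force on the tool from outside, world axes, zero at the start; "moment": the same for the moment, N m; "gripper_width": opening from 0.0 (shut) to 1.0 (fully open).
Only numpy, scipy, OpenCV 4.12 (cv2) and the standard library are available. Lean on these libraries where they do the work, as an engineer would, in place of code of your own. Each camera call takes 0.05 s, during which the arm holds its last target.

### The job

Take the S-hook off the arm of the hook stand, hook its lower end through the hole in the grater's orange hanging tab, lift the grater out of its rack on the hook and hang hook and grater back on the stand's arm, hanging still and left alone. Carry the grater only by the hook, never with the gripper, and be gentle where the hook touches it: the tab is pulled out by an unknown amount, so feel for the hole. Do not disturb the other things on the shelf.

Things in the scene. Friction and masses are not known exactly. Their poses are not given: they have to be found in the camera images.
- hook_grip (a point): Centre of the blue grip block (10 x 32 x 18 mm along its x, y, z; grip it across y) of a loose steel S-hook, 60 g, of 4 mm wire lying all in its y-z plane; z up. It starts hanging on the stand's arm, its x along the arm's x. Upper loop and lower prong: see hook_seat, hook_tip.
- hook_seat (a point): On the S-hook, 30.2 mm above hook_grip (same axes): where the centre of the stand's arm lies when the hook hangs. Upper loop: wire goes up from the block at y=+11 mm, arches over (peak 38.5 mm above hook_grip) and ends at y=-11 mm, 22 mm above it. Free inside: 18 mm wide (y -9 to +9), from 9 to 34 mm above hook_grip at y=0.
- hook_bend (a point): On the S-hook, 40 mm below hook_grip (same axes): wire centre at the lowest point of the lower bend, at y=0; underside of the wire 2 mm lower. The hung tab rests here.
- hook_tip (a point): On the S-hook (same axes): wire centre at the tip of the lower prong, at y=+13 mm and 34.5 mm below hook_grip. The wire goes down from the block at y=-11 mm, through the bend and rises to this tip: the prong points to +y. Seen along y it is 9.5 mm tall (32.5 to 42 mm below hook_grip) and 4 mm wide.
- arm (a point): Centre of the level arm (8 mm thick, along this point's x) of a fixed pale metal hook stand, 60 mm along -x from its 12 mm post; z up, 270 mm over the shelf; post top 278 mm. The arm's free end, 38 mm on along -x, turns up: its top is 9 mm above the arm's centre line. The hung grater needs 35 mm between hook and post. Foot 90 mm across.
- rack: Fixed pale wooden rack 110 x 70 mm, 63 mm tall, origin under its centre; its upright slot runs along x (64 x 8 mm wide, floor 8 mm over the shelf) and holds the grater.
- grater_mid (a point): Centre of a flat steel ginger grater's plate (60 mm along x, 6 mm thick along y, 90 mm along z; about 0.18 kg), standing upright in the rack, z up, lower edge 45 mm below. It can lean 2 degrees in the slot.
- grater_top (a point): Middle of the plate's top edge, axes as grater_mid. Above it, in the plate's mid plane, stands an orange tab 30 mm wide (x), 3 mm thick (y), that slides in the plate: its top edge is 32 to 62 mm above this point, not measured, different each time. Round hole of 14 mm on the centre line, centre 14 mm below the tab's top edge. Stiff: about 8 N along z moves it.
- egg_cooker: Red egg cooker with clear dome, 160 mm across, 138 mm tall, loose; origin under its centre. Leave alone.
- egg_cup: Green egg cup, 50 mm across, 55 mm tall, loose; origin under its centre. Leave alone.
- soy_bottle: Closed amber glass soy bottle, 54 mm across, 140 mm tall, loose; origin under its centre. Leave alone.
- pan_lid: Small steel saucepan lid lying knob up, 142 mm across, 37 mm tall, loose; origin under its centre. Leave alone.

How it is judged:
On the way, in this order (a step that is already met when the one before it is completed fails the run):
1. the S-hook is taken off the stand's arm (distance between hook_seat and arm above 0.06 m and contact force between hook and stand below 0.05 N), for 0.2 s.
2. the grater is lifted clear of the rack on the hook, its plate's centre above 110 mm (height (world z) of grater_mid above 0.11 m and horizontal distance between hook_bend and grater_mid below 0.03 m and contact force between hook and grater above 0.5 N and contact force between grater and rack below 0.05 N), for 0.2 s.
At the end, for the whole second after the job is handed in: The S-hook hangs on the stand's arm (arm in the top of its upper loop within 6 to 8 mm, at least 30 mm from the post) and the grater hangs upright (within 0.3 rad) by its tab from the hook's lower bend, plate centre above 90 mm, both slower than 60 mm/s and let go (x of hook_seat in the frame of arm between -0.036 and 0.03 m and y of hook_seat in the frame of arm between -0.008 and 0.008 m and z of hook_seat in the frame of arm between -0.006 and 0.006 m and contact force between hook and stand above 0.8 N and contact force between hook and grater above 0.5 N and angle between grater_mid's own z axis and vertical below 0.3 rad and height (world z) of grater_mid above 0.09 m and horizontal distance between hook_bend and grater_mid below 0.03 m and linear speed of each of grater, hook below 0.06 m/s); the robot touches nothing.
It fails at once if the hook presses or knocks the grater with more than 15 N (contact force between hook and grater above 15 N).
It fails at once if the gripper touches the grater (contact force between the arm and grater above 0.5 N).
It fails at once if the gripper's fingers touch the grater (contact force between the fingers and grater above 0.5 N).
It fails at once if a bystander is moved more than 20 mm (distance of any of egg_cooker, egg_cup, soy_bottle, pan_lid from where it was at the start of the episode above 0.02 m).
It fails at once if the soy bottle or the egg cup is tipped over (angle between any of soy_bottle, egg_cup's own z axis and vertical above 0.3 rad).
It also fails if it takes over 70 s, if anything falls off the work surface, if the arm or the gripper's body presses on something with over 40 N, if the wrist force passes 120 N, or if a joint passes its speed limit or range.

## Working session

There is one attempt and no reset: what is moved stays moved. The work goes in short steps, Python scripts to look and compute and a shell command to move; the robot and the scene stay as the last step left them, time stands still between calls to the robot, and variables do not carry over. Pictures are saved under pics/ and viewed, and the job is handed in when it is done.

```bash
ls; mkdir -p pics; cat > h.py <<'E'
import numpy as np, cv2
from station import bot, viewer
def f_of(p): return p["img"].shape[0]/2/np.tan(np.radians(p["vfov"])/2)
def cam_wc(p, st=None):
    # returns Rcw, tcw: X_world = R@Xc + t
    if "R" in p: R=np.array(p["R"]);t=np.array(p["t"]);return R.T,-R.T@t
    T=np.array(p["tool_from_camera"]);Rt=np.array(st["tool_rot"]);pt=np.array(st["eef_pos"])
    return Rt@T[:3,:3], Rt@T[:3,3]+pt
def ray(p,px,st=None):
    f=f_of(p);d=np.array([(px[1]-p["cx"])/f,(px[0]-p["cy"])/f,1.0]);R,t=cam_wc(p,st);return t,R@d
def depthpt(p,px,st=None):
    r,c=int(round(px[0])),int(round(px[1]));z=p["range_z"][r,c];o,d=ray(p,px,st);return o+d*z
def proj(p,X,st=None):
    R,t=cam_wc(p,st);c=R.T@(np.array(X)-t);f=f_of(p);return [c[1]/c[2]*f+p["cy"],c[0]/c[2]*f+p["cx"]]
def tri(rays):
    A=np.zeros((3,3));b=np.zeros(3)
    for o,d in rays:
        d=d/np.linalg.norm(d);P=np.eye(3)-np.outer(d,d);A+=P;b+=P@o
    X=np.linalg.solve(A,b);res=[np.linalg.norm((np.eye(3)-np.outer(d/np.linalg.norm(d),d/np.linalg.norm(d)))@(X-o)) for o,d in rays]
    return X,res
def save(p,n): cv2.imwrite("pics/"+n+".png",cv2.cvtColor(p["img"],cv2.COLOR_RGB2BGR))
E
python3 - <<'E'
from h import *
np.set_printoptions(precision=4,suppress=True)
s=bot.observe();print(s)
names="hook_grip hook_seat hook_bend hook_tip arm rack grater_mid grater_top egg_cooker egg_cup soy_bottle pan_lid".split()
P={}
for n in ["side","top","wrist"]:
    p=viewer.grab_frame(n);P[n]=p;save(p,n+"0");print(n,f_of(p),p["cx"],p["cy"],cam_wc(p,s))
for q in names:
    rs=[]
    for n in P:
        m=viewer.mark_of(P[n],q)
        if m:
            px=m[0]["pixel"];print(q,n,np.round(px,1),round(m[0]["score"],2),depthpt(P[n],px,s))
            if m[0]["score"]>.4: rs.append(ray(P[n],px,s))
    if len(rs)>1: print("   TRI",*tri(rs))
E
```

```text
pics
{'clock': 0.0, 'joint_positions': array([ 1.0343,  0.1047,  0.0965,  1.5639, -0.    ,  1.3531]), 'dq': array([-0.0016,  0.0005, -0.0017, -0.0001,  0.0002, -0.0012]), 'tau': array([ -0.    , -55.6918,  50.3666,   0.016 ,  -0.0003,  -0.    ]), 'eef_pos': array([0.1878, 0.5695, 0.2139]), 'tool_rot': array([[-0.9496,  0.3134, -0.0007],
       [ 0.3134,  0.9496, -0.0012],
       [ 0.0003, -0.0013, -1.    ]]), 'wrist_force': array([-0.5601, -0.2105, -0.7815]), 'moment': array([ 0.0225, -0.007 , -0.0146]), 'gripper_width': 0.9994006687164204}
side 421.6264488228032 281.24156939562954 213.95089498515685 (array([[ 0.8704, -0.3564,  0.3398],
       [-0.4924, -0.6219,  0.609 ],
       [-0.0058, -0.6973, -0.7167]]), array([ 0.2297, -0.685 ,  0.9781]))
top 490.1127357058336 284.21250569273496 209.7094171147526 (array([[-0.0146, -0.9798,  0.1995],
       [-0.9999,  0.0143, -0.003 ],
       [ 0.0001, -0.1995, -0.9799]]), array([0.3587, 0.0085, 1.4056]))
wrist 321.397713641059 278.35821027701127 204.86940582986287 (array([[ 0.3125,  0.9096,  0.2737],
       [ 0.9499, -0.2989, -0.091 ],
       [
[... 1939 characters left out ...]
004358283703206273), np.float64(0.004358283703206302)]
egg_cup side [280.5 207. ] 0.61 [0.3807 0.0075 0.0211]
egg_cup top [300.5 275.5] 0.82 [0.3839 0.0325 0.0029]
   TRI [ 0.3852  0.0326 -0.0134] [np.float64(0.0009761826131829092), np.float64(0.0009761826131829608)]
soy_bottle side [180.9 228. ] 0.9 [0.6092 0.3746 0.0047]
soy_bottle top [216.7 150.4] 0.84 [0.6128 0.3707 0.088 ]
   TRI [ 0.6267  0.4023 -0.0214] [np.float64(0.007285629900113294), np.float64(0.007285629900113111)]
pan_lid side [383.1 370.1] 0.62 [ 0.5955 -0.439   0.0183]
pan_lid top [224.1 431.6] 0.71 [ 0.5923 -0.4175  0.0211]
   TRI [ 0.6025 -0.4298 -0.0124] [np.float64(0.004731082653003422), np.float64(0.004731082653003434)]
```

View images.

View pics/side0.png

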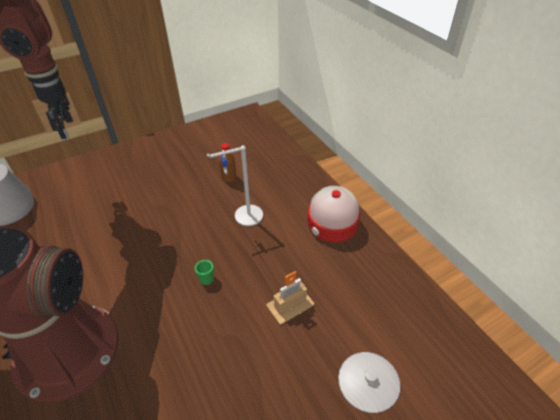

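View pics/top0.png

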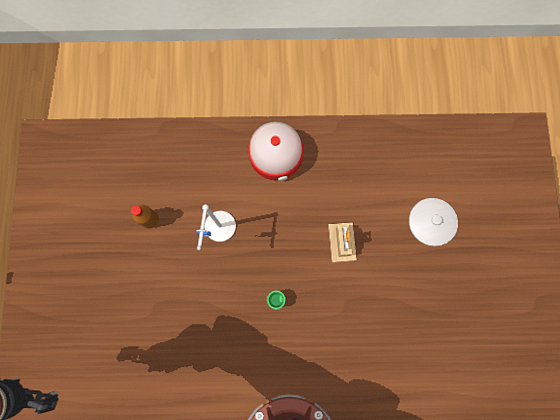

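View pics/wrist0.png

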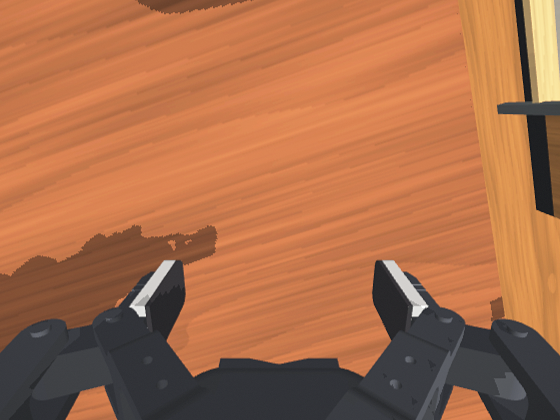

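```bash
python3 - <<'E'
import cv2
a=cv2.imread("pics/side0.png");t=cv2.imread("pics/top0.png")
A=cv2.resize(a[120:220,180:280],(400,400),interpolation=2);B=cv2.resize(t[190:270,160:240],(400,400),interpolation=2)
C=cv2.resize(a[240:340,240:340],(400,400),interpolation=2);D=cv2.resize(t[190:290,300:400],(400,400),interpolation=2)
cv2.imwrite("pics/c1.png",cv2.hconcat([A,B]));cv2.imwrite("pics/c2.png",cv2.hconcat([C,D]))
E
```

```text
(no output)
```

View pics/c1.png

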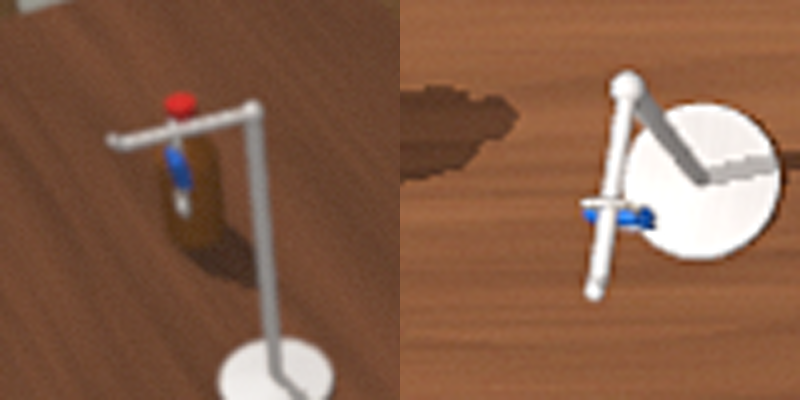

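View pics/c2.png

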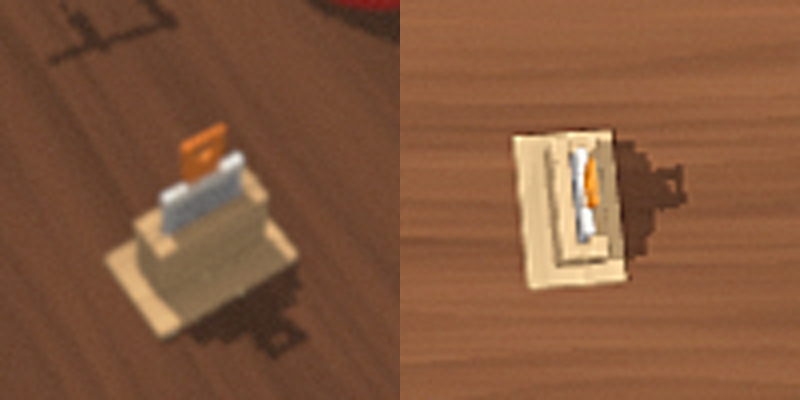

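```bash
python3 -m inch '[[0,0,-31,0,0,-0.034,85],[0,0,-31,0,0,-0.034,85],[0,0,-31,0,0,-0.034,85],[0,0,-31,0,0,-0.034,85],[0,0,-31,0,0,-0.034,85]]'
cat >> h.py <<'E'
def go(X,yaw=None):
    """tool-frame shift in mm to reach world X from measured pose; and yaw err of tool x (deg)"""
    s=bot.observe();R=s["tool_rot"];d=R.T@(np.array(X)-s["eef_pos"])*1000
    print("eef",np.round(s["eef_pos"],4),"yaw",round(np.degrees(np.arctan2(R[1,0],R[0,0])),2),"tilt z",np.round(R[:,2],4),"t",round(s["clock"],2),"tool shift mm",np.round(d,1),"n",round(np.abs(d).max()/41.7,2))
    if yaw is not None:
        c,n=np.cos(np.radians(yaw)),np.sin(np.radians(yaw));T=np.array([[c,n,0],[n,-c,0],[0,0,-1]]).T
        T=np.column_stack([[c,n,0],np.cross([0,0,-1],[c,n,0]),[0,0,-1]])
        print(" rotvec tool",np.round(cv2.Rodrigues(R.T@T)[0].ravel(),4))
E
python3 - <<'E'
from h import *
p=viewer.grab_frame("top")
def at(px,z):
    o,d=ray(p,px);return o+d*(z-o[2])/d[2]
a=at([206.4,205.4],.275);b=at([248.4,199],.275);print(a,b,np.linalg.norm(a-b),np.degrees(np.arctan2(*(a-b)[1::-1])))
go([.46,.20,.37],171)
E
```

```text
clock: 2.37
eef_pos: [0.1879, 0.5695, 0.3713]
tool_rot: [[-0.989, 0.147, 0.0], [0.147, 0.989, 0.0], [-0.0, 0.0, -1.0]]
wrist_force: [1.1, 1.1, -0.5]
gripper_width: 0.997
[0.59958174 0.19068242 0.275     ] [0.50032041 0.20377425 0.275     ] 0.10012097251487664 -7.51351989023139
eef [0.1884 0.5702 0.3779] yaw 171.7 tilt z [ 0.0043  0.0071 -1.    ] t 2.42 tool shift mm [-322.1 -327.2    6.5] n 7.85
 rotvec tool [0.0077 0.0031 0.0122]
```

```bash
python3 -m inch '[[-36,-36,0,0,0,0,85],[-36,-36,0,0,0,0,85],[-36,-36,0,0,0,0,85],[-36,-36,0,0,0,0,85],[-36,-36,0,0,0,0,85]]'; python3 -m inch '[[-36,-36,0,0,0,0,85],[-36,-36,0,0,0,0,85],[-36,-36,0,0,0,0,85],[-34,-36,0,0,0,0,85],[0,0,0,0,0,0,85]]'
python3 - <<'E'
from h import *
np.set_printoptions(precision=4,suppress=True)
import pickle
s=bot.observe();p=viewer.grab_frame("wrist");save(p,"w1");pickle.dump((s,p),open("w1.pkl","wb"))
go([.46,.20,.37],171)
for q in ["hook_grip","hook_seat","arm"]:
    m=viewer.mark_of(p,q)
    if m: print(q,m[0],depthpt(p,m[0]["pixel"],s))
E
```

```text
clock: 2.83
eef_pos: [0.3125, 0.4007, 0.3696]
tool_rot: [[-0.989, 0.148, 0.0], [0.148, 0.989, 0.0], [-0.0, 0.0, -1.0]]
wrist_force: [2.5, 0.3, 0.7]
gripper_width: 0.995
clock: 3.25
eef_pos: [0.4137, 0.2623, 0.3688]
tool_rot: [[-0.988, 0.155, 0.0], [0.155, 0.988, -0.002], [-0.001, -0.002, -1.0]]
wrist_force: [0.6, 0.4, -1.0]
gripper_width: 0.998
eef [0.4119 0.2646 0.3691] yaw 171.13 tilt z [-0.0003 -0.0005 -1.    ] t 3.3 tool shift mm [-57.4 -56.4  -0.9] n 1.38
 rotvec tool [-0.0005 -0.0002  0.0023]
hook_grip {'pixel': [314.3, 238.3], 'score': 0.82} [0.5357 0.2034 0.2447]
hook_seat {'pixel': [333.4, 235.3], 'score': 0.6} [0.5369 0.2037 0.2724]
arm {'pixel': [329.2, 236.0], 'score': 0.8} [0.5333 0.2049 0.2712]
```

View pics/w1.png

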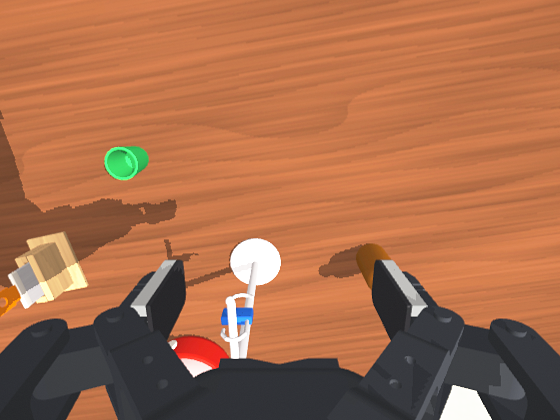

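```bash
cat >> h.py <<'E'
def cloud(p,st=None):
    z=p["range_z"];h,w=z.shape;f=f_of(p);v,u=np.mgrid[0:h,0:w]
    C=np.stack([(u-p["cx"])/f*z,(v-p["cy"])/f*z,z],-1);R,t=cam_wc(p,st);X=C@R.T+t;X[z==0]=np.nan;return X
E
python3 - <<'E'
from h import *
import pickle
np.set_printoptions(precision=4,suppress=True)
s,p=pickle.load(open("w1.pkl","rb"));X=cloud(p,s);im=p["img"].astype(int)
blue=(im[...,2]>im[...,0]+60)&(im[...,2]>im[...,1]+40)
pts=X[blue];print("blue",len(pts),np.nanmin(pts,0),np.nanmax(pts,0),np.nanmedian(pts,0))
roi=np.zeros(blue.shape,bool);roi[270:362,215:262]=1
for r in range(290,362,6):
    for c in range(222,256,2):
        x=X[r,c]
        if x[2]>.262 : print(r,c,x,im[r,c])
E
```

```text
blue 350 [ 0.5192  0.1342 -0.0021] [0.7268 0.2169 0.2701] [0.5371 0.2052 0.2461]
296 228 [0.4946 0.2057 0.2753] [200 146 123]
296 230 [0.4959 0.207  0.2736] [224 208 203]
296 232 [0.4965 0.2086 0.273 ] [201 188 186]
302 226 [0.4995 0.203  0.2766] [255 255 255]
302 228 [0.4987 0.2053 0.2784] [255 255 255]
302 230 [0.4992 0.207  0.278 ] [255 255 255]
302 232 [0.4992 0.2089 0.2785] [255 255 255]
302 234 [0.502  0.2096 0.2745] [254 255 255]
308 228 [0.5079 0.2027 0.2736] [255 255 255]
308 230 [0.5072 0.2049 0.275 ] [255 255 255]
308 232 [0.5087 0.2062 0.2733] [255 255 255]
308 234 [0.5091 0.208  0.273 ] [255 255 255]
314 228 [0.5156 0.2008 0.2715] [255 255 255]
314 230 [0.5147 0.2031 0.2732] [255 255 255]
314 232 [0.5147 0.2051 0.2736] [255 255 255]
314 234 [0.5154 0.2068 0.2731] [255 255 255]
320 228 [0.5215 0.1997 0.2722] [230 228 236]
320 230 [0.5214 0.2017 0.2728] [255 255 255]
320 232 [0.522  0.2034 0.2723] [255 255 255]
320 234 [0.5219 0.2054 0.2729] [255 255 255]
320 236 [0.523  0.2069 0.2716] [253 253 255]
326 230 [0.5269 0.2008 0.274 ] [255 255 255]
326 232 [0.5271 0.2027 0.2742
[... 755 characters left out ...]
061 0.2758] [255 255 255]
338 240 [0.5403 0.2079 0.2754] [255 255 255]
338 242 [0.5428 0.209  0.2727] [255 254 253]
344 230 [0.5488 0.196  0.2714] [252 255 255]
344 232 [0.5472 0.1986 0.2737] [255 255 255]
344 234 [0.5479 0.2004 0.2733] [255 255 255]
344 236 [0.5492 0.2019 0.272 ] [255 255 255]
344 238 [0.552  0.2029 0.2689] [221 213 213]
350 232 [0.5541 0.1972 0.2736] [255 255 255]
350 234 [0.5546 0.1991 0.2734] [255 255 255]
350 236 [0.5543 0.2011 0.274 ] [255 255 255]
350 238 [0.5576 0.202  0.2704] [255 255 255]
356 232 [0.5611 0.1958 0.2734] [255 255 255]
356 234 [0.5608 0.1979 0.2741] [255 255 255]
356 236 [0.5627 0.1993 0.2723] [255 255 255]
356 238 [0.5647 0.2006 0.2703] [255 255 255]
```

```bash
python3 - <<'E'
from h import *
import pickle
np.set_printoptions(precision=4,suppress=True)
s,p=pickle.load(open("w1.pkl","rb"));X=cloud(p,s);im=p["img"].astype(int)
blue=(im[...,2]>im[...,0]+60)&(im[...,2]>im[...,1]+40)
q=X[blue];q=q[(q[:,2]>.225)&(q[:,2]<.256)]
yaw=np.radians(-7.5);ex=np.array([np.cos(yaw),np.sin(yaw)]);ey=np.array([-ex[1],ex[0]])
c=np.array([.54,.2015]);d=(q[:,:2]-c)
a=np.c_[d@ex,d@ey,q[:,2]]*1000
print(a.min(0),a.max(0)); print(np.percentile(a,[5,50,95],axis=0)); t=a[a[:,2]>247];print(len(t),np.percentile(t,[5,50,95],axis=0))
go([.54,.2015,.33],172.5)
E
```

```text
[ -5.7811 -16.7348 232.5925] [  4.7975  15.2062 249.7282]
[[ -4.9773 -15.0133 234.5572]
 [ -3.8085   3.6516 246.3155]
 [  3.164   14.3558 248.9286]]
152 [[ -4.278  -15.2479 247.1618]
 [ -0.7337   2.8175 248.1008]
 [  3.7265  13.4815 249.0932]]
eef [0.4097 0.2679 0.3698] yaw 171.48 tilt z [ 0.      0.0004 -1.    ] t 3.45 tool shift mm [-138.7  -46.4   39.8] n 3.33
 rotvec tool [ 0.0004 -0.     -0.0179]
```

```bash
python3 -m inch '[[-35,-12,0,0,0,-0.018,85],[-35,-12,0,0,0,0,85],[-35,-12,0,0,0,0,85],[-34,-11,0,0,0,0,85],[0,0,0,0,0,0,85]]'; python3 -m inch '[[0,0,20,0,0,0,85],[0,0,20,0,0,0,85],[0,0,0,0,0,0,85],[0,0,0,0,0,0,85]]'
python3 - <<'E'
from h import *
import pickle
np.set_printoptions(precision=4,suppress=True)
s=bot.observe();p=viewer.grab_frame("wrist");save(p,"w2");pickle.dump((s,p),open("w2.pkl","wb"))
go([.5395,.2008,.236],172.5)
X=cloud(p,s);im=p["img"].astype(int)
blue=(im[...,2]>im[...,0]+60)&(im[...,2]>im[...,1]+40)
q=X[blue];q=q[(q[:,2]>.225)&(q[:,2]<.256)]
yaw=np.radians(-7.5);ex=np.array([np.cos(yaw),np.sin(yaw)]);ey=np.array([-ex[1],ex[0]])
c=np.array([.54,.2015]);d=(q[:,:2]-c)
a=np.c_[d@ex,d@ey,q[:,2]]*1000
print(np.percentile(a,[2,50,98],axis=0)); t=a[a[:,2]>247];print(len(t),np.percentile(t,[2,50,98],axis=0))
# arm line
m=(X[...,2]>.270)&(X[...,2]<.2765)&(X[...,0]>.5)&(X[...,0]<.53)&(abs(X[...,1]-.2)<.03);P=X[m];print(len(P),cv2.fitLine(P[:,:2].astype(np.float32),2,0,.01,.01).ravel())
E
```

```text
clock: 3.87
eef_pos: [0.545, 0.2009, 0.3661]
tool_rot: [[-0.991, 0.131, -0.003], [0.131, 0.991, -0.001], [0.003, -0.002, -1.0]]
wrist_force: [-0.3, -0.5, -1.6]
gripper_width: 0.997
clock: 4.2
eef_pos: [0.5402, 0.2035, 0.3292]
tool_rot: [[-0.992, 0.128, -0.002], [0.128, 0.992, -0.0], [0.002, -0.0, -1.0]]
wrist_force: [-0.3, -0.1, 0.4]
gripper_width: 0.995
eef [0.5407 0.2034 0.3305] yaw 172.61 tilt z [ 0.0002  0.0002 -1.    ] t 4.25 tool shift mm [ 0.9 -2.8 94.5] n 2.27
 rotvec tool [0.0002 0.0002 0.002 ]
[[ -4.7866 -16.3748 235.2012]
 [ -2.3749  -6.5417 247.6846]
 [  4.3272  13.7576 249.4681]]
251 [[ -4.4326 -16.0366 247.1619]
 [ -0.6124  -6.5179 248.1472]
 [  4.3654  13.756  249.5585]]
467 [ 0.9895 -0.1448  0.516   0.2037]
```

View pics/w2.png

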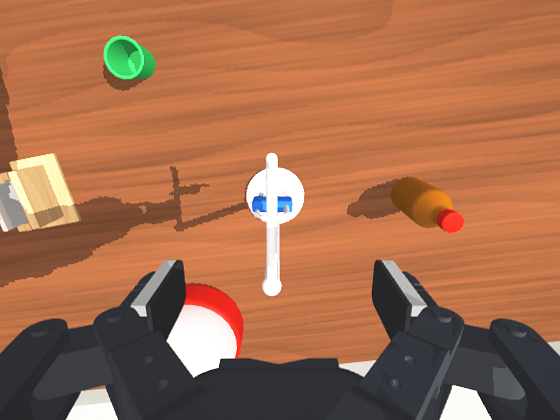

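```bash
python3 -m inch '[[0.7,-3.2,15,0,0,0.01,85],[0,0,20,0,0,0,85],[0,0,20,0,0,0,85],[0,0,20,0,0,0,85],[0,0,19,0,0,0,85]]'; python3 -m inch '[[0,0,0,0,0,0,85],[0,0,0,0,0,0,85]]'
python3 - <<'E'
from h import *
go([.5396,.2003,.236],172)
p=viewer.grab_frame("wrist");save(p,"w3")
E
```

```text
clock: 4.67
eef_pos: [0.5407, 0.1999, 0.2368]
tool_rot: [[-0.99, 0.139, 0.003], [0.139, 0.99, 0.0], [-0.003, 0.001, -1.0]]
wrist_force: [0.1, 0.1, -0.5]
gripper_width: 0.996
clock: 4.83
eef_pos: [0.5401, 0.1996, 0.2368]
tool_rot: [[-0.99, 0.14, 0.0], [0.14, 0.99, 0.0], [-0.0, 0.0, -1.0]]
wrist_force: [0.0, -0.3, 0.7]
gripper_width: 0.996
eef [0.5401 0.1996 0.2368] yaw 171.97 tilt z [ 3.e-04  1.e-04 -1.e+00] t 4.83 tool shift mm [0.5 0.6 0.8] n 0.02
 rotvec tool [ 0.0002  0.0002 -0.0005]
```

View pics/w3.png

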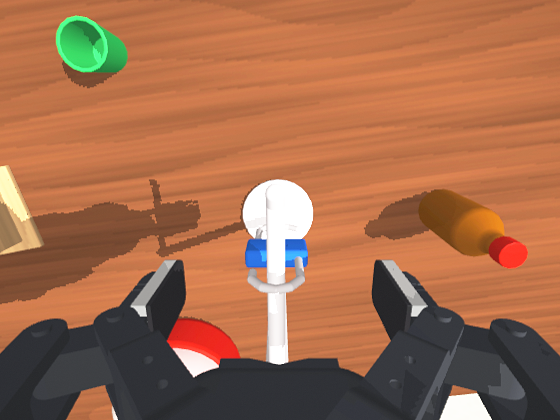

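```bash
python3 -m inch '[[0,0,0,0,0,0,28],[0,0,0,0,0,0,28],[0,0,0,0,0,0,28],[0,0,0,0,0,0,28],[0,0,0,0,0,0,28]]' 60; python3 -m inch '[[0,0,0,0,0,0,20],[0,0,0,0,0,0,20],[0,0,0,0,0,0,20]]' 60
python3 - <<'E'
from h import *
s=bot.observe();print(s["wrist_force"])
p=viewer.grab_frame("wrist");save(p,"w4")
E
```

```text
clock: 5.3
eef_pos: [0.5405, 0.1991, 0.2361]
tool_rot: [[-0.99, 0.14, 0.001], [0.14, 0.99, 0.0], [-0.001, 0.0, -1.0]]
wrist_force: [0.3, -0.7, 0.4]
gripper_width: 0.329
clock: 5.55
eef_pos: [0.5405, 0.1992, 0.2362]
tool_rot: [[-0.99, 0.14, 0.001], [0.14, 0.99, 0.0], [-0.001, 0.0, -1.0]]
wrist_force: [0.4, 0.2, 3.3]
gripper_width: 0.268
[0.39675949 0.24433816 3.25716756]
```

View pics/w4.png

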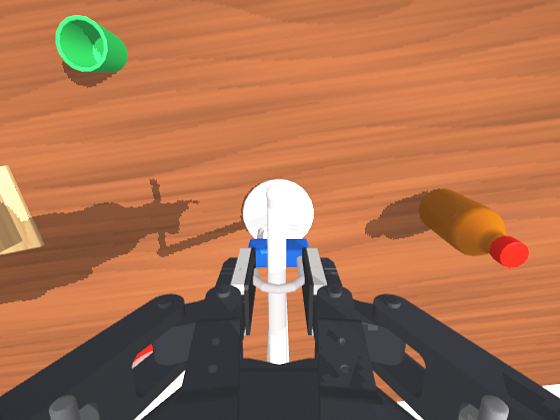

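```bash
python3 - <<'E'
from h import *
import pickle
np.set_printoptions(precision=1,suppress=True)
s=bot.observe();p=viewer.grab_frame("wrist");pickle.dump((s,p),open("w5.pkl","wb"))
a=cv2.imread("pics/w4.png")[190:350,200:360];cv2.imwrite("pics/w4z.png",cv2.resize(a,(600,600),interpolation=1))
T=np.array(p["tool_from_camera"])
X=cloud(p,s);L=(X-s["eef_pos"])@s["tool_rot"]*1000
for r,c in [(252,258),(252,300),(245,278),(262,258),(262,298),(252,240),(252,314),(270,244),(270,312),(300,247),(300,305),(290,278),(325,247)]: print(r,c,L[r,c],p["img"][r,c])
print(s["gripper_width"]); 
sd=viewer.grab_frame("side");save(sd,"side5");b=sd["img"][100:200,180:280,::-1];cv2.imwrite("pics/s5z.png",cv2.resize(b,(600,600),interpolation=1))
E
```

```text
252 258 [  4.   -8.3 -11.8] [ 47 122 235]
252 300 [  3.9  12.7 -11.5] [ 47 121 238]
245 278 [ 18.6   1.7 -36.2] [255 255 255]
262 258 [ -1.2  -8.4 -12.5] [ 48 123 237]
262 298 [  1.7  11.3 -18. ] [173 165 162]
252 240 [ 11.2 -15.4 -27.1] [200 201 200]
252 314 [ 11.1  17.8 -26.9] [203 200 197]
270 244 [ 10.9 -11.9 -43.2] [203 201 198]
270 312 [ 10.5  15.4 -42.4] [205 202 199]
300 247 [  4.2  -9.9 -54.1] [66 65 67]
300 305 [ -5.9  13.3 -38.7] [41 40 44]
290 278 [  0.6   1.7 -41.3] [245 241 241]
325 247 [ -7.1 -10.2 -53.7] [66 66 67]
0.2611869859884821
```

View pics/w4z.png

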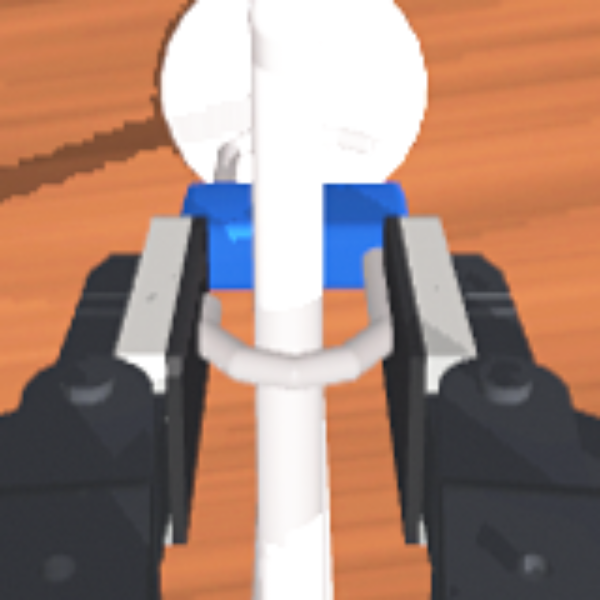

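View pics/s5z.png

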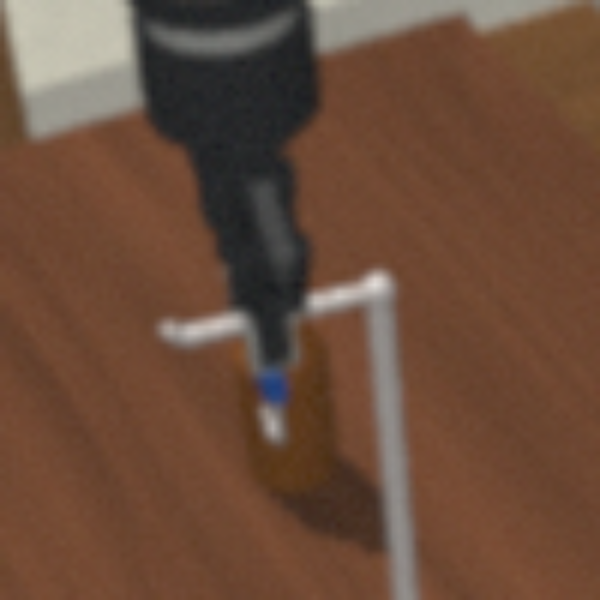

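```bash
python3 - <<'E'
from h import *
import pickle
np.set_printoptions(precision=1,suppress=True)
for n in ["w2","w5"]:
    s,p=pickle.load(open(n+".pkl","rb"))
    X=cloud(p,s);L=(X-s["eef_pos"])@s["tool_rot"]*1000
    m=(L[...,2]>-60)&(L[...,2]<40)&(abs(L[...,0])<30)&(abs(L[...,1])<70)&(abs(L[...,1])>9)
    print(n,m.sum())
    for lo in range(-60,30,5):
        k=m&(L[...,2]>=lo)&(L[...,2]<lo+5)
        if k.sum(): print(lo,k.sum(),L[k].min(0),L[k].max(0))
print(p["tool_from_camera"])
E
```

```text
w2 4442
-60 989 [-11.4 -54.5 -60. ] [ 11.4  58.4 -55. ]
-55 887 [-11.8 -54.7 -55. ] [ 11.6  58.1 -50. ]
-50 840 [-12.1 -54.4 -50. ] [ 11.6  58.5 -45. ]
-45 724 [-11.8 -54.2 -45. ] [ 11.7  58.1 -40. ]
-40 603 [-11.7 -54.1 -40. ] [ 11.3  57.  -35. ]
-35 365 [-11.5 -47.3 -35. ] [ 11.1  51.3 -30. ]
-30 34 [ -8.8 -41.  -30. ] [  6.5  44.8 -28.3]
w5 4364
-60 527 [ -8.7 -31.3 -60. ] [ 13.4  34.4 -55. ]
-55 850 [-12.1 -18.  -54.9] [ 11.7  22.2 -50. ]
-50 419 [-11.7 -23.4 -50. ] [ 11.4  26.7 -45. ]
-45 489 [-11.8 -23.2 -45. ] [ 11.7  26.7 -40. ]
-40 486 [-10.6 -23.2 -40. ] [ 11.4  26.7 -35. ]
-35 439 [-11.4 -23.1 -35. ] [ 11.3  26.7 -30. ]
-30 350 [-11.1 -23.  -30. ] [ 11.4  26.6 -25. ]
-25 248 [-11.  -21.9 -25. ] [ 11.3  25.6 -20. ]
-20 66 [ -0.5 -13.4 -20. ] [ 10.4  13.9 -15.1]
-15 137 [ -4.7  -9.9 -14.4] [  5.4  13.2 -10. ]
-10 81 [  4.4 -13.4 -10. ] [ 5.9 17.2 -5. ]
-5 91 [  3.1 -14.2  -5. ] [ 5.8 17.6 -0. ]
0 73 [  3.7 -14.    0.1] [ 5.8 17.5  4.1]
10 7 [  1.6 -10.5  12. ] [ 2.4 -9.3 14.7]
15 8 [  1.5 -10.8  15.1] [ 2.5 -9.5 19.8]
20 10 [  0.4 -11.2  20. ] [ 2.4 -9.1 24.5]
25 23 [ -0.2 -10.9  25.3] [ 2.5 16.  30. ]
[[ 0.  -1.  -0.3  0.1]
 [ 1.   0.   0.   0. ]
 [-0.  -0.3  1.  -0.2]
 [ 0.   0.   0.   1. ]]
```

```bash
python3 -m inch '[[0,0,0,0,0,0,60],[0,0,0,0,0,0,60],[0,0,0,0,0,0,60],[0,0,0,0,0,0,60]]' 60; python3 -m inch '[[0,0,10,0,0,0,60],[0,0,10,0,0,0,60],[0,0,6,0,0,0,60],[0,0,0,0,0,0,60],[0,0,0,0,0,0,60]]' 60
python3 - <<'E'
from h import *
p=viewer.grab_frame("wrist");save(p,"w6")
E
```

```text
clock: 6.03
eef_pos: [0.5401, 0.1992, 0.2353]
tool_rot: [[-0.99, 0.14, -0.001], [0.14, 0.99, 0.0], [0.001, -0.0, -1.0]]
wrist_force: [-0.4, 0.0, 0.2]
gripper_width: 0.705
clock: 6.45
eef_pos: [0.5398, 0.1991, 0.2088]
tool_rot: [[-0.99, 0.14, -0.001], [0.14, 0.99, -0.0], [0.001, -0.0, -1.0]]
wrist_force: [0.4, 0.3, 0.0]
gripper_width: 0.699
```

View pics/w6.png

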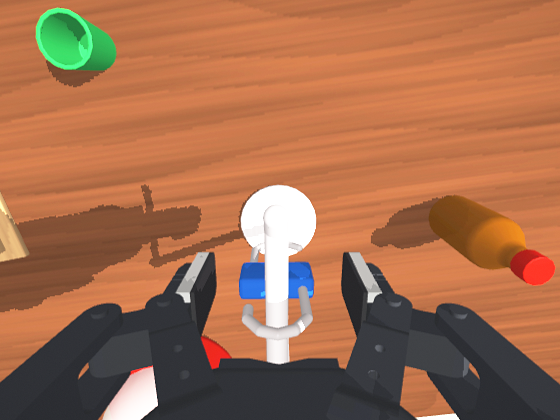

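```bash
python3 -m inch '[[0,0,0,0,0,0,28],[0,0,0,0,0,0,28],[0,0,0,0,0,0,28],[0,0,0,0,0,0,28],[0,0,0,0,0,0,28]]' 70; python3 -m inch '[[0,0,0,0,0,0,24],[0,0,0,0,0,0,24]]' 70
python3 - <<'E'
from h import *
import pickle
s=bot.observe();p=viewer.grab_frame("wrist");save(p,"w7");pickle.dump((s,p),open("w7.pkl","wb"))
a=p["img"][190:350,200:360,::-1];cv2.imwrite("pics/w7z.png",cv2.resize(a,(600,600),interpolation=1))
E
```

```text
clock: 6.92
eef_pos: [0.5406, 0.1991, 0.2103]
tool_rot: [[-0.99, 0.14, 0.001], [0.14, 0.99, 0.0], [-0.001, 0.0, -1.0]]
wrist_force: [-0.3, 0.1, 2.6]
gripper_width: 0.357
clock: 7.08
eef_pos: [0.5406, 0.1992, 0.2102]
tool_rot: [[-0.99, 0.14, 0.001], [0.14, 0.99, 0.0], [-0.001, 0.0, -1.0]]
wrist_force: [0.4, -0.4, 5.7]
gripper_width: 0.352
```

View pics/w7z.png

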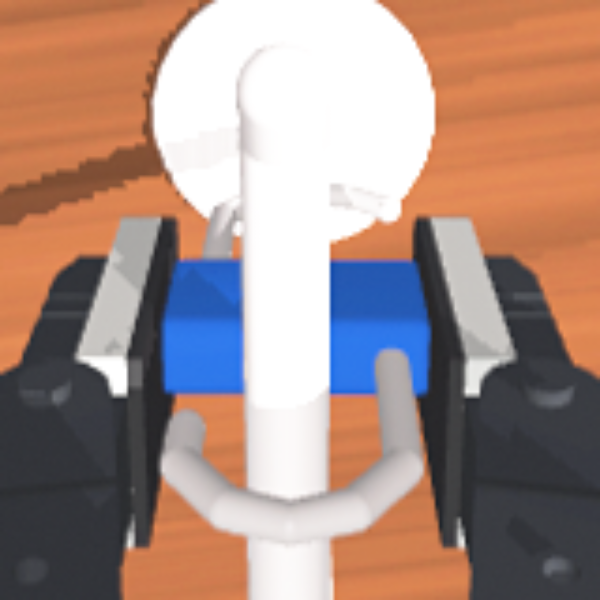

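```bash
python3 -m inch '[[0,0,-4,0,0,0,24],[0,0,-4,0,0,0,24],[0,0,0,0,0,0,24],[0,0,0,0,0,0,24]]'; python3 -m inch '[[12,0,0,0,0,0,24],[12,0,0,0,0,0,24],[12,0,0,0,0,0,24]]';  python3 -m inch '[[15,0,0,0,0,0,24],[15,0,0,0,0,0,24],[15,0,0,0,0,0,24],[15,0,0,0,0,0,24],[15,0,0,0,0,0,24]]'
```

```text
clock: 7.47
eef_pos: [0.5403, 0.1992, 0.2178]
tool_rot: [[-0.99, 0.14, 0.0], [0.14, 0.99, 0.0], [0.0, 0.0, -1.0]]
wrist_force: [-0.2, 0.7, 0.2]
gripper_width: 0.353
clock: 7.72
eef_pos: [0.5041, 0.2042, 0.2172]
tool_rot: [[-0.99, 0.141, -0.001], [0.141, 0.99, 0.0], [0.001, -0.0, -1.0]]
wrist_force: [-0.3, 0.2, -0.7]
gripper_width: 0.354
clock: 8.13
eef_pos: [0.4295, 0.2148, 0.2174]
tool_rot: [[-0.99, 0.14, -0.0], [0.14, 0.99, 0.0], [0.0, -0.0, -1.0]]
wrist_force: [-0.7, 0.5, -0.1]
gripper_width: 0.351
```

```bash
python3 -m inch '[[0,0,-16,0,0,-0.047,24],[0,0,-16,0,0,-0.047,24],[0,0,-16,0,0,-0.047,24],[0,0,-16,0,0,-0.047,24],[0,0,-16,0,0,-0.047,24]]'
python3 - <<'E'
from h import *
import pickle
np.set_printoptions(precision=4,suppress=True)
go([.51,-.23,.30],185.5)
s,p=pickle.load(open("w7.pkl","rb"));X=cloud(p,s);L=(X-s["eef_pos"])@s["tool_rot"]*1000;im=p["img"].astype(int)
blue=(im[...,2]>im[...,0]+60)&(im[...,2]>im[...,1]+40)&(abs(L[...,0])<20)
print("block tool",np.percentile(L[blue],[2,50,98],axis=0))
for lo in range(-60,30,5):
    m=(abs(L[...,0])<30)&(abs(L[...,1])<70)&(abs(L[...,1])>9)&~blue
    k=m&(L[...,2]>=lo)&(L[...,2]<lo+5)
    if k.sum(): print(lo,k.sum(),L[k].min(0),L[k].max(0))
E
```

```text
clock: 8.55
eef_pos: [0.4302, 0.2147, 0.2982]
tool_rot: [[-0.995, -0.097, -0.0], [-0.097, 0.995, 0.0], [0.0, 0.0, -1.0]]
wrist_force: [0.4, -0.6, -0.6]
gripper_width: 0.357
eef [0.4302 0.2147 0.2982] yaw -174.46 tilt z [-0.0003  0.     -1.    ] t 8.55 tool shift mm [ -36.5 -450.4   -1.8] n 10.8
 rotvec tool [ 0.0001 -0.0003  0.0007]
block tool [[ -3.5648 -12.972  -38.7665]
 [  4.5313   6.2019 -36.8537]
 [  5.8186  16.6099 -23.0972]]
-60 705 [ -9.029  -35.2505 -59.9908] [ 13.2624  37.882  -55.0003]
-55 1026 [-11.6386 -22.4605 -54.992 ] [ 11.6375  23.5838 -50.0368]
-50 541 [-11.4538 -26.8422 -49.9848] [ 11.4996  30.5355 -45.0111]
-45 567 [-11.3304 -26.9843 -44.9945] [ 11.4959  30.6566 -40.0045]
-40 445 [-11.2644 -26.9381 -39.982 ] [ 11.4251  30.5744 -35.0215]
-35 351 [-11.7035 -26.8461 -34.9863] [ 11.3558  30.5569 -30.0374]
-30 296 [-11.9976 -26.5718 -29.9568] [ 11.3946  30.3437 -25.0484]
-25 172 [  4.8315 -25.4029 -24.9935] [ 11.246   28.4264 -20.1712]
-20 19 [  2.3013 -13.3054 -19.6937] [  7.7188  17.1137 -15.038 ]
-15 11 [  1.0347 -10.5212 -14.7372] [  2.5062  -9.2126 -10.1716]
-10 13 [  1.4019 -10.542   -9.7995] [ 2.8628 -9.0697 -5.301 ]
-5 9 [  1.3755 -10.4544  -4.3771] [ 2.3001 -9.0438 -0.6072]
0 49 [ -1.2037 -10.3286   1.5695] [ 2.445  17.1373  4.9638]
5 63 [-1.5392  9.4916  5.0043] [ 2.7243 16.6441  9.2811]
10 1 [ 2.0869  9.0393 10.9   ] [ 2.0869  9.0393 10.9   ]
```

```bash
python3 -m inch '[[-1,-38,0,0,0,0,24],[-3,-40,0,0,0,0,24],[-3,-40,0,0,0,0,24],[-3,-40,0,0,0,0,24],[-3,-40,0,0,0,0,24]]';python3 -m inch '[[-4,-40,0,0,0,0,24],[-4,-40,0,0,0,0,24],[-4,-40,0,0,0,0,24],[-4,-40,0,0,0,0,24],[-4,-40,0,0,0,0,24]]'; python3 -m inch '[[0,-35,0,0,0,0,24],[0,-20,0,0,0,0,24],[0,0,0,0,0,0,24],[0,0,0,0,0,0,24]]'
python3 - <<'E'
from h import *
import pickle
np.set_printoptions(precision=4,suppress=True)
s=bot.observe();p=viewer.grab_frame("wrist");save(p,"w8");pickle.dump((s,p),open("w8.pkl","wb"))
go([.51,-.23,.30],185.5)
X=cloud(p,s);im=p["img"].astype(int)
org=(im[...,0]>180)&(im[...,2]<80)&(im[...,1]<150)&(X[...,2]>.08)
print(np.nanpercentile(X[org],[1,50,99],axis=0),org.sum())
E
```

```text
clock: 8.97
eef_pos: [0.4618, 0.0171, 0.2976]
tool_rot: [[-0.996, -0.095, 0.0], [-0.095, 0.996, 0.0], [-0.0, 0.0, -1.0]]
wrist_force: [1.8, 0.4, -0.7]
gripper_width: 0.355
clock: 9.38
eef_pos: [0.5006, -0.1805, 0.2975]
tool_rot: [[-0.996, -0.094, 0.0], [-0.094, 0.996, 0.0], [-0.0, 0.0, -1.0]]
wrist_force: [0.8, 0.5, -0.1]
gripper_width: 0.353
clock: 9.72
eef_pos: [0.5055, -0.2339, 0.2969]
tool_rot: [[-0.996, -0.092, -0.001], [-0.092, 0.996, 0.001], [0.001, 0.001, -1.0]]
wrist_force: [-0.3, 0.5, -0.4]
gripper_width: 0.353
eef [ 0.5056 -0.2329  0.2973] yaw -174.64 tilt z [-0.0006  0.0009 -1.    ] t 9.77 tool shift mm [-4.6  2.5 -2.7] n 0.11
 rotvec tool [ 0.001  -0.0005 -0.0024]
[[ 0.529  -0.1619  0.0991]
 [ 0.5411 -0.1609  0.1197]
 [ 0.5584 -0.1598  0.1379]] 144
```

View pics/w8.png

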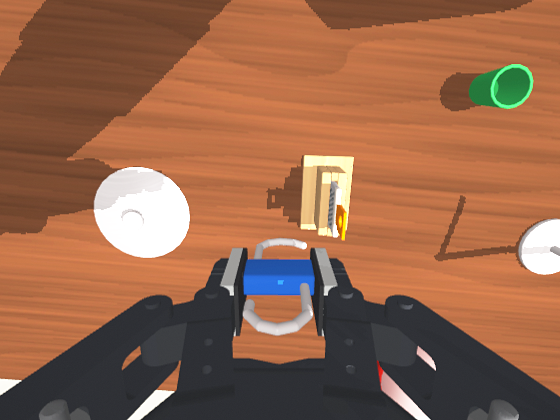

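```bash
python3 -m inch '[[-3,-12,20,0,0,0,24],[-3,-12,20,0,0,0,24],[-3,-10,20,0,0,0,24],[0,0,0,0,0,0,24],[0,0,0,0,0,0,24]]'
python3 - <<'E'
from h import *
import pickle
np.set_printoptions(precision=4,suppress=True)
s=bot.observe();p=viewer.grab_frame("wrist");save(p,"w9");pickle.dump((s,p),open("w9.pkl","wb"))
go([.51,-.26,.235],185.5)
X=cloud(p,s);im=p["img"].astype(int)
org=(im[...,0]>150)&(im[...,2]<80)&(im[...,1]<170)&(X[...,2]>.1)&(X[...,2]<.16)
print(np.nanpercentile(X[org],[1,50,99],axis=0),org.sum())
r,c=np.where(org);print(r.min(),r.max(),c.min(),c.max())
a=p["img"][150:290,290:430,::-1];a=cv2.resize(a,(560,560),interpolation=1)
sd=viewer.grab_frame("side");pickle.dump(sd,open("sd9.pkl","wb"));b=cv2.resize(sd["img"][255:325,255:325,::-1],(560,560),interpolation=1);cv2.imwrite("pics/w9z.png",a);cv2.imwrite("pics/s9z.png",b)
E
```

```text
clock: 10.18
eef_pos: [0.5175, -0.2646, 0.2372]
tool_rot: [[-0.995, -0.095, -0.002], [-0.095, 0.995, 0.002], [0.001, 0.002, -1.0]]
wrist_force: [0.2, 0.1, -0.3]
gripper_width: 0.353
eef [ 0.518  -0.2649  0.2386] yaw -174.54 tilt z [ 0.0002  0.0003 -1.    ] t 10.23 tool shift mm [7.5 5.6 3.6] n 0.18
 rotvec tool [ 0.0002  0.0002 -0.0007]
[[ 0.5289 -0.162   0.1007]
 [ 0.5417 -0.1609  0.1211]
 [ 0.5588 -0.1591  0.1397]] 443
213 255 378 398
```

View pics/w9z.png

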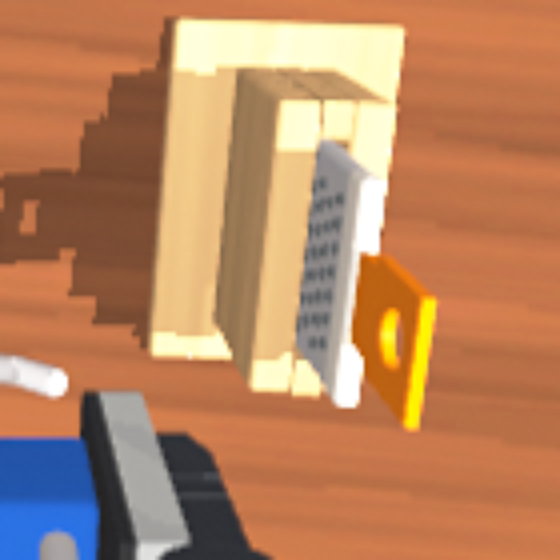

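View pics/s9z.png

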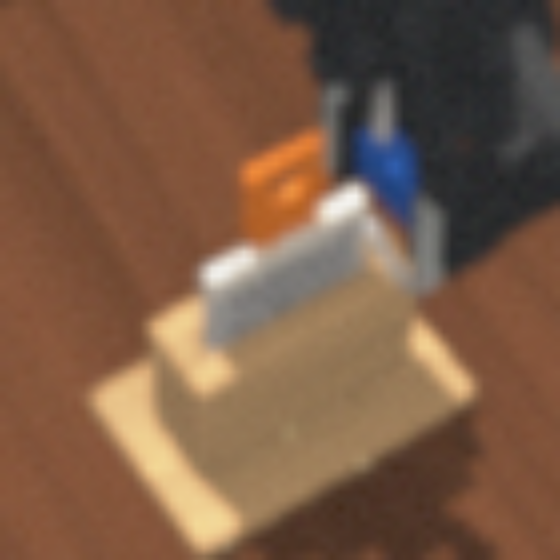

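```bash
python3 - <<'E'
from h import *
import pickle
np.set_printoptions(precision=4,suppress=True)
s,p=pickle.load(open("w9.pkl","rb"));X=cloud(p,s);im=p["img"].astype(int)
org=(im[...,0]>150)&(im[...,2]<90)&(im[...,1]<200)&(X[...,2]>.1)&(X[...,2]<.16)
print(im[222,376:402].tolist())
face=org&(im[...,1]<150); P=X[face]
# plane fit
c=np.median(P,0);U,S,V=np.linalg.svd(P-P.mean(0));n=V[2];print("n",n,"yaw",np.degrees(np.arctan2(n[0],-n[1])) if n[1]<0 else np.degrees(np.arctan2(-n[0],n[1])),"rms",S[2]/np.sqrt(len(P)),P.mean(0))
def hit(px):
    o,d=ray(p,px,s);k=(P.mean(0)-o)@n/(d@n);return o+k*d
for px in [(233.75,388),(233.75,386.5),(233.75,389.5),(226,388),(241,387)]: print(px,hit(px))
for r in range(210,260,2):
    print(r,"".join("F" if face[r,k] else "T" if org[r,k] else "." for k in range(374,402)))
# plate/rack
T=X[(abs(X[...,2]-.098)<.004)&(abs(X[...,0]-.545)<.05)&(abs(X[...,1]+.16)<.03)]
gray=(abs(im[...,0]-im[...,2])<20)&(im[...,0]>150)
G=X[gray&(X[...,2]>.092)&(X[...,2]<.104)&(abs(X[...,0]-.545)<.05)&(abs(X[...,1]+.16)<.03)]
print("plate top",np.percentile(G,[2,50,98],axis=0));l=cv2.fitLine(G[:,:2].astype(np.float32),2,0,.01,.01).ravel();print(np.degrees(np.arctan(l[1]/l[0])),l)
E
```

```text
[[190, 179, 167], [244, 238, 229], [250, 248, 244], [182, 85, 0], [186, 95, 13], [188, 97, 20], [188, 97, 20], [188, 98, 20], [187, 98, 21], [188, 98, 18], [188, 98, 20], [187, 98, 19], [188, 98, 21], [187, 97, 16], [187, 97, 18], [186, 97, 17], [193, 99, 20], [222, 113, 19], [236, 123, 15], [234, 123, 22], [225, 120, 47], [203, 119, 73], [197, 118, 78], [198, 119, 77], [199, 122, 77], [199, 121, 76]]
n [-0.0479  0.9988 -0.0008] yaw 2.748043974888138 rms 0.0005092606500520572 [ 0.5426 -0.1609  0.121 ]
(233.75, 388) [ 0.5436 -0.1608  0.1262]
(233.75, 386.5) [ 0.5451 -0.1607  0.1226]
(233.75, 389.5) [ 0.5423 -0.1609  0.1296]
(226, 388) [ 0.5373 -0.1611  0.1233]
(241, 387) [ 0.5506 -0.1605  0.1265]
210 ............................
212 ............................
214 .......FFFFFFFF.............
216 .......FFFFFFFFFF...........
218 ......FFFFFFFFFFFFF.........
220 ......FFFFFFFFFFFFFFF.......
222 ......FFFFFFFFFFFFFFFFF.....
224 .....FFFFFFFFFFFFFFFFFTTT...
226 .....FFFFFFFFFFFFFFFFT......
228 .....FFFFFFFF..TFFFFF.......
230 .....FFFFFFF....FFFFF.......
232 .....FFFFFFT.....FFFT.......
234 ....FFFFFFF......FFF........
236 .....FFFFFFT.....FFF...T....
238 ......FFFFFF.....FFF........
240 .......FFFFFTTTFFFFT........
242 .......FFFFFFFFFFFF.........
244 ........FFFFFFFFFFT.........
246 .........FFFFFFFFFT.........
248 ...........FFFFFFF..........
250 ............FFFFFF..........
252 ..............FFFT..........
254 ................FT..........
256 .................T..T.......
258 ............................
plate top [[ 0.515  -0.1635  0.0944]
 [ 0.5331 -0.1603  0.0972]
 [ 0.5721 -0.1557  0.0986]]
3.3220408 [ 0.9983  0.0579  0.5417 -0.1602]
```

```bash
python3 - <<'E'
from h import *
import pickle
np.set_printoptions(precision=1,suppress=True)
go([.5453,-.190,.1337],183.5)
s,p=pickle.load(open("w9.pkl","rb"));X=cloud(p,s);L=(X-s["eef_pos"])@s["tool_rot"]*1000
m=(L[...,2]>-18)&(L[...,2]<16)&(abs(L[...,0])<15)&(abs(L[...,1])<25)
r,c=np.where(m)
for lo in range(-14,20,2):
    k=m&(L[...,1]>=lo)&(L[...,1]<lo+2)
    if k.sum(): print(lo,k.sum(),L[k].min(0),np.median(L[k],0),L[k].max(0))
E
```

```text
eef [ 0.5 -0.3  0.2] yaw -174.54 tilt z [ 0. -0. -1.] t 10.28 tool shift mm [-33.9  72.3 105.7] n 2.53
 rotvec tool [-0.  0.  0.]
-14 4 [  5.4 -13.4 -17.9] [  6.4 -13.4 -17.8] [  7.  -13.4 -16.8]
-12 16 [  0.5 -10.8 -13.6] [  1.1 -10.4  -5.8] [  2.2 -10.    3.9]
-10 63 [  1.2 -10.  -15.7] [ 1.9 -8.9 -6.2] [ 2.4 -8.   4. ]
-8 58 [ -1.4  -8.  -14.5] [ 1.2 -7.2 -0.4] [ 2.3 -6.2  8.1]
-6 31 [-0.9 -5.8  3. ] [ 1.  -5.1  6.2] [ 2.4 -4.1  9.5]
-4 19 [-1.4 -3.6  6.5] [ 0.8 -3.   8. ] [ 2.1 -2.4  9.4]
-2 29 [-1.7 -1.9  6.6] [ 0.9 -1.3  8.2] [ 2.3 -0.2 11.1]
0 21 [-1.6  0.3  8.1] [0.7 0.9 9.2] [ 2.1  1.5 10.6]
2 28 [-1.9  2.   7.3] [0.7 2.9 9.3] [ 2.   3.7 10.7]
4 27 [-1.8  4.3  6.4] [0.8 4.9 8.9] [ 2.   6.  11.3]
6 22 [-0.7  6.   7.2] [1.1 7.1 9. ] [ 2.3  7.7 10.5]
8 29 [-1.5  8.2  6.1] [0.7 8.9 8.2] [ 2.  10.  10.7]
10 23 [-1.4 10.4  5.6] [ 0.9 11.   6.7] [ 2.6 12.   8.6]
12 29 [-1.2 12.1  3.7] [ 0.9 13.1  6. ] [ 2.  13.9  8.8]
14 30 [-1.4 14.   2.7] [ 0.9 15.   4.1] [ 1.8 15.8  6.5]
16 12 [ -0.6  16.2 -17.3] [ 0.9 16.6  3.8] [ 7.3 17.   5.6]
```

```bash
python3 -m inch '[[-12,24,10,0,0,0.018,24],[-12,24,10,0,0,0.018,24],[-10,24,15,0,0,0,24],[0,0,20,0,0,0,24],[0,0,20,0,0,0,24]]'; python3 -m inch '[[0,0,15,0,0,0,24],[0,0,12,0,0,0,24],[0,0,0,0,0,0,24],[0,0,0,0,0,0,24]]'
cat > look.py <<'E'
from h import *
import pickle,sys
np.set_printoptions(precision=1,suppress=True)
n=sys.argv[1]
s=bot.observe();p=viewer.grab_frame("wrist");save(p,n);pickle.dump((s,p),open(n+".pkl","wb"))
go([.5453,-.190,.1337],183.5);print("F",s["wrist_force"],"M",s["moment"]*1000)
X=cloud(p,s);L=(X-s["eef_pos"])@s["tool_rot"]*1000;im=p["img"].astype(int)
org=(im[...,0]>150)&(im[...,2]<90)&(im[...,1]<200)&(X[...,2]>.1)&(X[...,2]<.17)
print("orange tool",np.percentile(L[org],[1,50,99],axis=0),org.sum())
r,c=np.where(org);print(r.min(),r.max(),c.min(),c.max())
a=p["img"][180:320,250:390,::-1];cv2.imwrite("pics/"+n+"z.png",cv2.resize(a,(560,560),interpolation=1))
E
python3 look.py w10
```

```text
clock: 10.7
eef_pos: [0.5478, -0.19, 0.1646]
tool_rot: [[-0.998, -0.061, 0.003], [-0.061, 0.998, -0.002], [-0.003, -0.002, -1.0]]
wrist_force: [-0.1, -1.1, -1.2]
gripper_width: 0.357
clock: 11.03
eef_pos: [0.5466, -0.1915, 0.1366]
tool_rot: [[-0.998, -0.058, 0.001], [-0.058, 0.998, -0.0], [-0.001, -0.0, -1.0]]
wrist_force: [-0.7, -0.5, -0.2]
gripper_width: 0.355
eef [ 0.5 -0.2  0.1] yaw -176.66 tilt z [ 0. -0. -1.] t 11.08 tool shift mm [1.5 2.  3.6] n 0.09
 rotvec tool [-0.  0. -0.]
F [-0.7 -0.5 -0.2] M [-25.3   3.  -30.6]
orange tool [[-10.2  27.6 -24.6]
 [  6.8  30.7  15.7]
 [ 15.8  33.   36.1]] 470
207 266 215 344
```

View pics/w10z.png

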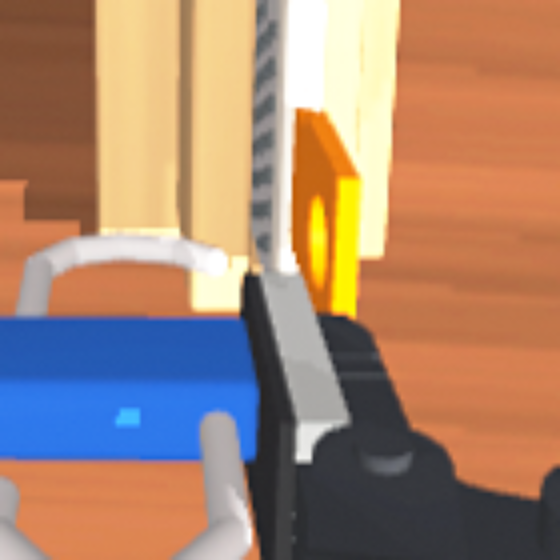

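```bash
cat > hole.py <<'E'
from h import *
import pickle,sys
np.set_printoptions(precision=1,suppress=True)
s,p=pickle.load(open(sys.argv[1]+".pkl","rb"));X=cloud(p,s);L=(X-s["eef_pos"])@s["tool_rot"]*1000;im=p["img"].astype(int)
org=(im[...,0]>150)&(im[...,2]<90)&(im[...,1]<200)&(L[...,2]>-14)&(L[...,2]<40)&(L[...,1]>8)&(L[...,1]<45)
face=org&(im[...,0]<205)&(im[...,1]<115);P=L[face];print("face y",np.percentile(P[:,1],[5,50,95]),len(P))
U,S,V=np.linalg.svd(P-P.mean(0));n=V[2];print("normal",n*100)
for r in range(204,264,2):
    row="".join("F" if face[r,k] else "T" if org[r,k] else "." for k in range(312,348)); print(r,row)
T=np.array(p["tool_from_camera"])
def hit(px):
    f=f_of(p);d=T[:3,:3]@np.array([(px[1]-p["cx"])/f,(px[0]-p["cy"])/f,1]);o=T[:3,3]*1000;k=(P.mean(0)-o)@n/(d@n);return o+k*d
for a in sys.argv[2:]: px=[float(v) for v in a.split(",")];print(px,hit(px))
k=face; print("face z min",np.percentile(P[:,2],[0,1,5]),"x rng",np.percentile(P[:,0],[1,99]))
E
python3 hole.py w10 240,329.5 240,326.5 240,332 240,338 230,335
```

```text
face y [30.4 30.6 30.8] 255
normal [  0.7 100.   -0.2]
204 ....................................
206 ....................................
208 ............TTTTTTT.................
210 ............FTTTTTTT................
212 ............FFFFTTTTTT..............
214 ............FFFFFTTTTTT.............
216 ............FFFFFFTTTTTT............
218 ...........TFFFFFFFTTTTTT...........
220 ...........TFFFFFFFFTTTTTT..........
222 ...........TFFFFFFFFFTTTTTT.........
224 ...........FFFFFFFFFFFTTTTTT........
226 ............FFFFFFFFFTT.............
228 ...........FFFFFFTFFFTT.............
230 ...........FFFFTT.TFFTT.............
232 ...........FFFFT...FFT..............
234 ...........FFFFT...TFT..............
236 ...........FFFTT...TFT..............
238 ...........FFFTT...TFT..............
240 ...........FFFTT...TFT..............
242 ...........FFFTT...TFT..............
244 ............FFFT...TFT..............
246 .............FFT...TFT..............
248 ..............FTT..TFT..............
250 ..............TFTTTTTT..............
252 ...............FFTTF................
254 ................FFFFT...............
256 ................TFFFT...............
258 ....................................
260 ....................................
262 ....................................
[240.0, 329.5] [ 1.2 30.6  9.4]
[240.0, 326.5] [-3.4 30.7 20.2]
[240.0, 332.0] [ 4.6 30.6  1.4]
[240.0, 338.0] [ 11.6  30.5 -15.1]
[230.0, 335.0] [13.2 30.5 -6. ]
face z min [-0.9  0.2  1.6] x rng [-10.4  14.3]
```

```bash
python3 - <<'E'
from h import *
import pickle
np.set_printoptions(precision=4,suppress=True)
s,p=pickle.load(open("w9.pkl","rb"));im=p["img"].astype(int)
for r in range(222,250,3): print(r,[(k,im[r,k,0],im[r,k,1],im[r,k,2]) for k in range(382,398)])
c=np.array([.5426,-.1609,.121]);n=np.array([-.0479,.9988,-.0008])
def hit(px):
    o,d=ray(p,px,s);k=(c-o)@n/(d@n);return o+k*d
for px in [(222,393),(234,393),(234,394),(240,393),(234,385),(234,391)]: print(px,hit(px))
s,p=pickle.load(open("w10.pkl","rb"));im=p["img"].astype(int)
for r in (216,222,234,240): print(r,[(k,im[r,k,0],im[r,k,1],im[r,k,2]) for k in range(323,340)])
E
```

```text
222 [(382, np.int64(188), np.int64(97), np.int64(20)), (383, np.int64(188), np.int64(98), np.int64(20)), (384, np.int64(187), np.int64(98), np.int64(21)), (385, np.int64(188), np.int64(98), np.int64(18)), (386, np.int64(188), np.int64(98), np.int64(20)), (387, np.int64(187), np.int64(98), np.int64(19)), (388, np.int64(188), np.int64(98), np.int64(21)), (389, np.int64(187), np.int64(97), np.int64(16)), (390, np.int64(187), np.int64(97), np.int64(18)), (391, np.int64(186), np.int64(97), np.int64(17)), (392, np.int64(193), np.int64(99), np.int64(20)), (393, np.int64(222), np.int64(113), np.int64(19)), (394, np.int64(236), np.int64(123), np.int64(15)), (395, np.int64(234), np.int64(123), np.int64(22)), (396, np.int64(225), np.int64(120), np.int64(47)), (397, np.int64(203), np.int64(119), np.int64(73))]
225 [(382, np.int64(187), np.int64(97), np.int64(17)), (383, np.int64(188), np.int64(99), np.int64(21)), (384, np.int64(188), np.int64(98), np.int64(19)), (385, np.int64(187), np.int64(97), np.int64(17)), (386, np.int64(187), np.int64(97), np.int64(18)), (387, np.int64(187), np.int64(97), 
[... 9989 characters left out ...]
.int64(208), np.int64(103), np.int64(22)), (327, np.int64(255), np.int64(174), np.int64(28)), (328, np.int64(255), np.int64(255), np.int64(41)), (329, np.int64(255), np.int64(252), np.int64(44)), (330, np.int64(255), np.int64(255), np.int64(39)), (331, np.int64(255), np.int64(184), np.int64(32)), (332, np.int64(187), np.int64(88), np.int64(20)), (333, np.int64(248), np.int64(130), np.int64(17)), (334, np.int64(255), np.int64(249), np.int64(0)), (335, np.int64(255), np.int64(247), np.int64(0)), (336, np.int64(255), np.int64(244), np.int64(0)), (337, np.int64(255), np.int64(244), np.int64(0)), (338, np.int64(255), np.int64(244), np.int64(0)), (339, np.int64(255), np.int64(250), np.int64(111))]
```

```bash
python3 -m inch '[[0,0,4.5,0,0,0,24],[0,0,0,0,0,0,24],[0,5,0,0,0,0,24],[0,4,0,0,0,0,24],[0,0,0,0,0,0,24]]'; python3 -m inch '[[0,3,0,0,0,0,24],[0,0,0,0,0,0,24]]'; python3 -m inch '[[0,2,0,0,0,0,24],[0,0,0,0,0,0,24]]'; python3 look.py w11
```

```text
clock: 11.5
eef_pos: [0.546, -0.1819, 0.1315]
tool_rot: [[-0.998, -0.059, 0.0], [-0.059, 0.998, 0.0], [-0.0, 0.0, -1.0]]
wrist_force: [-0.1, 0.4, -0.6]
gripper_width: 0.357
clock: 11.67
eef_pos: [0.5458, -0.1793, 0.1313]
tool_rot: [[-0.998, -0.059, 0.0], [-0.059, 0.998, 0.0], [-0.0, 0.0, -1.0]]
wrist_force: [-0.6, 0.4, -0.0]
gripper_width: 0.355
clock: 11.83
eef_pos: [0.5456, -0.1775, 0.1312]
tool_rot: [[-0.998, -0.058, 0.0], [-0.058, 0.998, 0.0], [-0.0, 0.0, -1.0]]
wrist_force: [0.5, 0.8, -0.5]
gripper_width: 0.352
eef [ 0.5 -0.2  0.1] yaw -176.66 tilt z [ 0.  0. -1.] t 11.88 tool shift mm [  1.  -12.3  -2.5] n 0.29
 rotvec tool [ 0.  0. -0.]
F [ 0.5  0.8 -0.5] M [ 17.4 -48.5   5.2]
orange tool [[ -9.8  16.4 -28.1]
 [  7.8  16.6   4.8]
 [ 15.7  26.4  30.6]] 329
210 274 210 346
```

View pics/w11z.png

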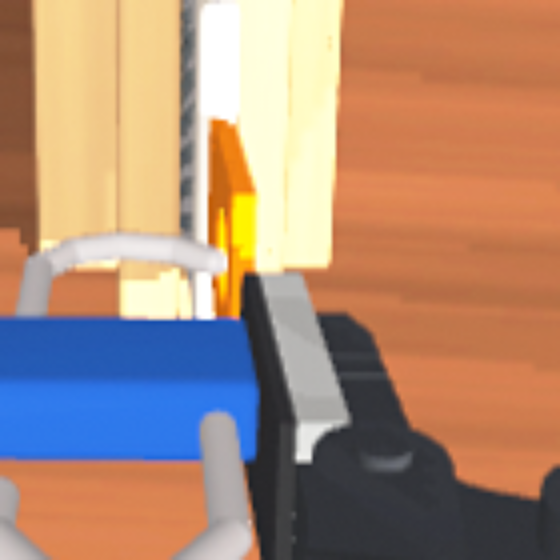

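```bash
for i in 1; do python3 -m inch '[[0,2,0,0,0,0,24],[0,0,0,0,0,0,24]]'; done;  python3 -m inch '[[0,2,0,0,0,0,24],[0,0,0,0,0,0,24]]' | grep -E "eef|wrist"
```

```text
clock: 12.05
eef_pos: [0.5455, -0.1755, 0.1312]
tool_rot: [[-0.998, -0.058, -0.0], [-0.058, 0.998, 0.0], [0.0, 0.0, -1.0]]
wrist_force: [0.5, -0.2, -0.5]
gripper_width: 0.352
eef_pos: [0.5454, -0.1735, 0.1312]
wrist_force: [0.5, 0.5, -0.4]
```

```bash
python3 look.py w12
```

```text
eef [ 0.5 -0.2  0.1] yaw -176.66 tilt z [ 0.  0. -1.] t 12.27 tool shift mm [  1.  -16.3  -2.5] n 0.39
 rotvec tool [ 0.  0. -0.]
F [ 0.5  0.5 -0.4] M [ 34.2 -22.1  33.7]
orange tool [[-10.3  12.4 -27.2]
 [  7.1  12.9  -1.5]
 [ 15.7  26.   28.7]] 328
210 274 210 346
```

View pics/w12z.png

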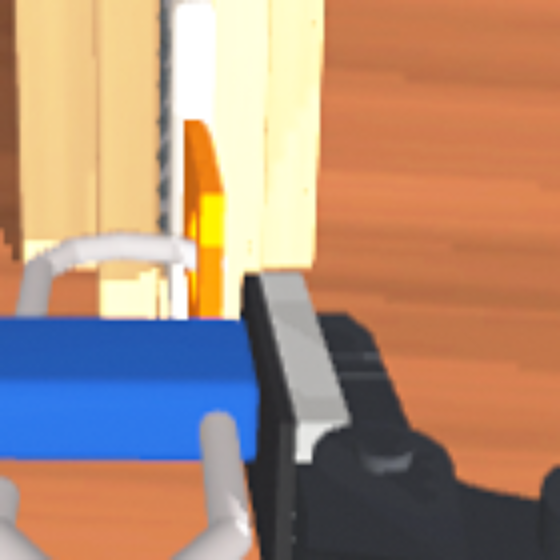

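```bash
python3 -m inch '[[0,2.5,0,0,0,0,24],[0,0,0,0,0,0,24]]' | grep -E "eef|wrist";python3 -m inch '[[0,2.5,0,0,0,0,24],[0,0,0,0,0,0,24]]' | grep -E "eef|wrist"; python3 look.py w13
```

```text
eef_pos: [0.5452, -0.1709, 0.1312]
wrist_force: [0.3, -0.2, -0.4]
eef_pos: [0.545, -0.1684, 0.1312]
wrist_force: [-0.4, 0.6, -0.3]
eef [ 0.5 -0.2  0.1] yaw -176.65 tilt z [ 0.  0. -1.] t 12.65 tool shift mm [  1.  -21.4  -2.5] n 0.51
 rotvec tool [ 0.  0. -0.]
F [-0.4  0.6 -0.3] M [ 44.  -15.4  18.5]
orange tool [[ -6.7   7.4 -30.3]
 [  7.6   8.2  -1.6]
 [ 15.7  30.3  22.5]] 241
210 274 215 347
```

View pics/w13z.png

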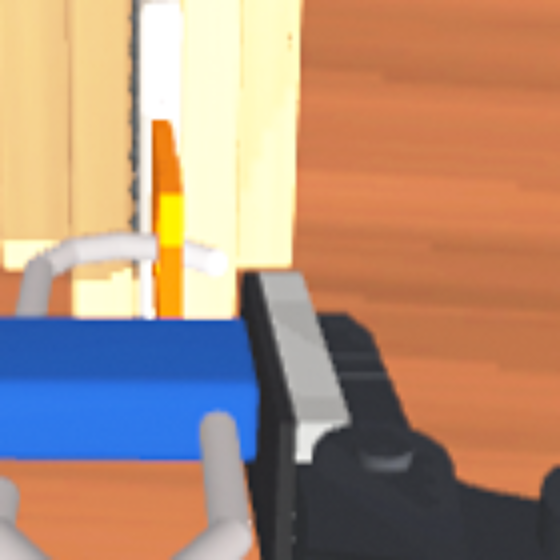

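```bash
python3 -m inch '[[0,3,0,0,0,0,24],[0,3,0,0,0,0,24],[0,0,0,0,0,0,24],[0,0,0,0,0,0,24]]' | grep -E "eef|wrist";python3 -m inch '[[0,0,-2,0,0,0,24],[0,0,0,0,0,0,24]]' | grep -E "eef|wrist";python3 -m inch '[[0,0,-2,0,0,0,24],[0,0,-1,0,0,0,24],[0,0,-1,0,0,0,24],[0,0,-1,0,0,0,24],[0,0,0,0,0,0,24]]' | grep -E "eef|wrist"; python3 look.py w14
```

```text
eef_pos: [0.5449, -0.1626, 0.1315]
wrist_force: [0.1, -0.1, 1.8]
eef_pos: [0.5448, -0.1629, 0.1335]
wrist_force: [0.5, -0.6, -0.2]
eef_pos: [0.5448, -0.1629, 0.1384]
wrist_force: [0.2, 0.0, -0.6]
eef [ 0.5 -0.2  0.1] yaw -176.67 tilt z [ 0.  0. -1.] t 13.62 tool shift mm [  1.1 -27.1   4.6] n 0.65
 rotvec tool [ 0.  0. -0.]
F [ 0.2  0.  -0.6] M [ -3.   25.1 -49.6]
orange tool [[ -4.5  -0.2 -25.9]
 [  6.9   3.7  -0.8]
 [ 15.8   7.6  27.1]] 191
206 262 215 342
```

View pics/w14z.png

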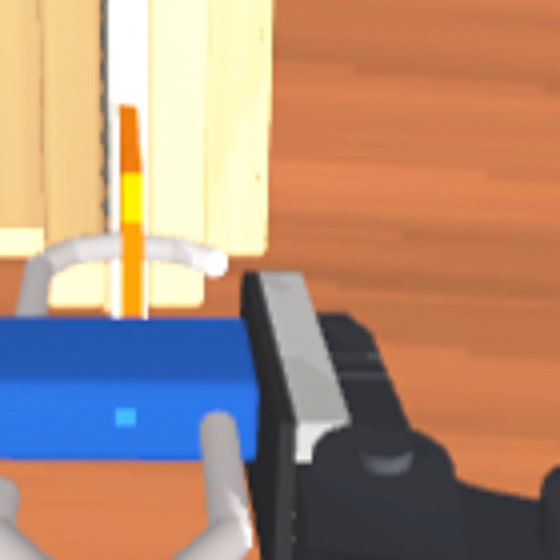

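```bash
python3 -m inch '[[0,0,-1,0,0,0,24],[0,0,-1,0,0,0,24],[0,0,-1,0,0,0,24],[0,0,-1,0,0,0,24],[0,0,-1,0,0,0,24]]' | grep -E "eef|wrist";python3 -m inch '[[0,0,-2,0,0,0,24],[0,0,-2,0,0,0,24],[0,0,-2,0,0,0,24],[0,0,-2,0,0,0,24],[0,0,-2,0,0,0,24]]' | grep -E "eef|wrist"; python3 look.py w15
```

```text
eef_pos: [0.5446, -0.1627, 0.143]
wrist_force: [0.1, -0.2, -1.7]
eef_pos: [0.5448, -0.1628, 0.1534]
wrist_force: [-0.3, -0.3, -3.1]
eef [ 0.5 -0.2  0.2] yaw -176.67 tilt z [ 0. -0. -1.] t 14.5 tool shift mm [  1.2 -27.   20.2] n 0.65
 rotvec tool [-0.  0. -0.]
F [-0.3 -0.3 -3.1] M [ 50.1  -8.9 -12.5]
orange tool [[-6.7  0.9  1.2]
 [ 4.1  2.1  2.6]
 [15.5  3.2 30.8]] 157
205 258 277 281
```

View pics/w15.png

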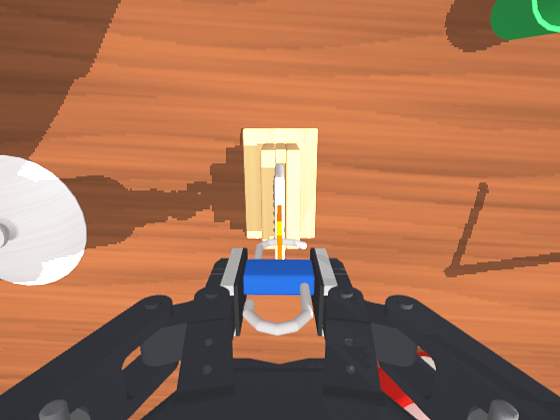

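```bash
for i in 1; do python3 -m inch '[[0,0,-4,0,0,0,24],[0,0,-6,0,0,0,24],[0,0,-6,0,0,0,24],[0,0,-6,0,0,0,24],[0,0,-6,0,0,0,24]]' | grep -E "eef|wrist"; python3 -m inch '[[0,0,-6,0,0,0,24],[0,0,-6,0,0,0,24],[0,0,-6,0,0,0,24],[0,0,-6,0,0,0,24],[0,0,-6,0,0,0,24]]' | grep -E "eef|wrist"; python3 -m inch '[[0,0,-6,0,0,0,24],[0,0,-6,0,0,0,24],[0,0,-4,0,0,0,24],[0,0,-2,0,0,0,24],[0,0,0,0,0,0,24]]' | grep -E "eef|wrist"; done; python3 look.py w16
python3 - <<'E'
from h import *
p=viewer.grab_frame("side");save(p,"s16")
E
```

```text
eef_pos: [0.5449, -0.1628, 0.1821]
wrist_force: [0.4, 0.2, -2.9]
eef_pos: [0.5447, -0.1628, 0.2118]
wrist_force: [0.8, 0.4, -1.5]
eef_pos: [0.5449, -0.1629, 0.2297]
wrist_force: [1.2, 0.2, -3.4]
eef [ 0.5 -0.2  0.2] yaw -176.66 tilt z [ 0.  0. -1.] t 15.8 tool shift mm [  1.1 -27.2  95.6] n 2.29
 rotvec tool [-0.  0. -0.]
F [ 1.2  0.2 -3.4] M [68.6 32.5 12.5]Traceback (most recent call last):
  File "look.py", line 9, in <module>
    print("orange tool",np.percentile(L[org],[1,50,99],axis=0),org.sum())
                        ~~~~~~~~~~~~~^^^^^^^^^^^^^^^^^^^^^^^^^
    return _quantile_unchecked(
        a, q, axis, out, overwrite_input, method, keepdims, weights)
    return _ureduce(a,
                    func=_quantile_ureduce_func,
    ...<5 lines>...
                    overwrite_input=overwrite_input,
                    method=method)
    r = func(a, **kwargs)
    result = _quantile(arr,
                       quantiles=q,
    ...<2 lines>...
                       out=out,
                       weights=wgt)
    slices_having_nans = np.isnan(arr[-1, ...])
                                  ~~~^^^^^^^^^
IndexError: index -1 is out of bounds for axis 0 with size 0
```

View pics/s16.png

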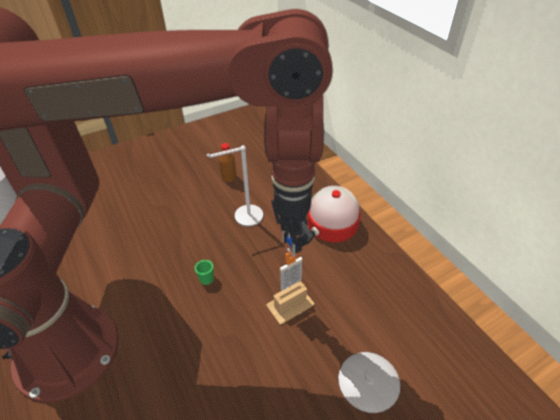

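```bash
python3 -m inch '[[0.5,2,0,0,0,0,24],[1.5,5,0,0,0,0,24],[2,8,0,0,0,0,24],[3,11,0,0,0,0,24],[3.5,13,0,0,0,0,24]]' | grep -E "eef|wrist"; python3 -m inch '[[3.7,14,0,0,0,0,24],[3.7,14,0,0,0,0,24],[3.7,14,0,0,0,0,24],[3.7,14,0,0,0,0,24],[3.7,14,0,0,0,0,24]]' | grep -E "eef|wrist";python3 -m inch '[[3.7,14,0,0,0,0,24],[3.7,14,0,0,0,0,24],[3.7,14,0,0,0,0,24],[3.7,14,0,0,0,0,24],[3.7,14,0,0,0,0,24]]' | grep -E "eef|wrist"; python3 -m inch '[[3.7,14,0,0,0,0,24],[3.7,14,0,0,0,0,24],[3.7,14,0,0,0,0,24],[3.7,14,0,0,0,0,24],[3.7,14,0,0,0,0,24]]' | grep -E "eef|wrist"; python3 -m inch '[[3.7,14,0,0,0,0,24],[3.7,14,0,0,0,0,24],[3.7,13,0,0,0,0,24],[3.7,12,0,0,0,0,24],[3.7,11,0,0,0,0,24]]' | grep -E "eef|wrist"
python3 - <<'E'
from h import *
go([.42,.216,.2178],172)
p=viewer.grab_frame("wrist");save(p,"w17")
E
```

```text
eef_pos: [0.5315, -0.1234, 0.229]
wrist_force: [-0.1, -0.0, -3.0]
eef_pos: [0.5089, -0.054, 0.2293]
wrist_force: [0.4, 0.2, -2.8]
eef_pos: [0.4864, 0.0145, 0.2292]
wrist_force: [-0.6, 1.0, -2.4]
eef_pos: [0.4638, 0.0832, 0.2292]
wrist_force: [0.3, -0.3, -2.9]
eef_pos: [0.4415, 0.146, 0.2292]
wrist_force: [-0.8, 0.4, -2.4]
eef [0.4415 0.146  0.2292] yaw -176.65 tilt z [ 1.e-04  2.e-04 -1.e+00] t 17.93 tool shift mm [17.4 71.1 11.4] n 1.7
 rotvec tool [2.000e-04 1.000e-04 1.982e-01]
```

View pics/w17.png

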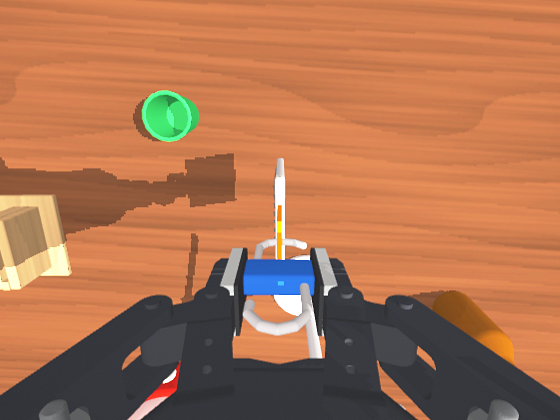

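```bash
python3 -m inch '[[3,11,0,0,0,0,24],[3,11,0,0,0,0,24],[3,10,0,0,0,0,24],[2.5,10,0,0,0,0,24],[2,9,0,0,0,0,24]]' | grep -E "eef|wrist"; python3 -m inch '[[1.5,8,0,0,0,0,24],[1.4,6,0,0,0,0,24],[1,4,0,0,0,0,24],[0,1.5,0,0,0,0,24],[0,0,0,0,0,0,24]]' | grep -E "eef|wrist"; python3 -m inch '[[0,0,2,0,0,0.02,24],[0,0,2,0,0,0.045,24],[0,0,3,0,0,0.06,24],[0,0,2,0,0,0.05,24],[0,0,2,0,0,0.023,24]]' | grep -E "eef|wrist"; python3 -m inch '[[0,0,0,0,0,0,24],[0,0,0,0,0,0,24],[0,0,0,0,0,0,24],[0,0,0,0,0,0,24],[0,0,0,0,0,0,24]]'
python3 - <<'E'
from h import *
import pickle
np.set_printoptions(precision=4,suppress=True)
go([.42,.216,.2178],172)
s=bot.observe();p=viewer.grab_frame("wrist");save(p,"w18");pickle.dump((s,p),open("w18.pkl","wb"))
X=cloud(p,s)
for x0 in np.arange(.495,.57,.01):
    m=(abs(X[...,0]-x0)<.005)&(X[...,2]>.266)&(X[...,2]<.285)&(abs(X[...,1]-.2)<.03);print(round(x0,3),m.sum(),X[m].mean(0) if m.sum() else "",X[m][:,2].max() if m.sum() else "")
E
```

```text
eef_pos: [0.4254, 0.196, 0.2292]
wrist_force: [0.7, -0.5, -2.7]
eef_pos: [0.4207, 0.2143, 0.2291]
wrist_force: [0.1, -0.5, -2.7]
eef_pos: [0.4208, 0.2137, 0.2179]
wrist_force: [0.2, 0.7, -3.8]
clock: 19.65
eef_pos: [0.4208, 0.2141, 0.2184]
tool_rot: [[-0.99, 0.139, 0.0], [0.139, 0.99, 0.0], [-0.0, 0.0, -1.0]]
wrist_force: [-0.0, -0.1, -2.5]
gripper_width: 0.349
eef [0.4208 0.2141 0.2184] yaw 172.01 tilt z [ 0.0003  0.0001 -1.    ] t 19.65 tool shift mm [1.1 1.8 0.6] n 0.04
 rotvec tool [0.0001 0.0003 0.0002]
0.495 0  
0.505 0  
0.515 0  
0.525 0  
0.535 0  
0.545 0  
0.555 0  
0.565 0
```

View pics/w18.png

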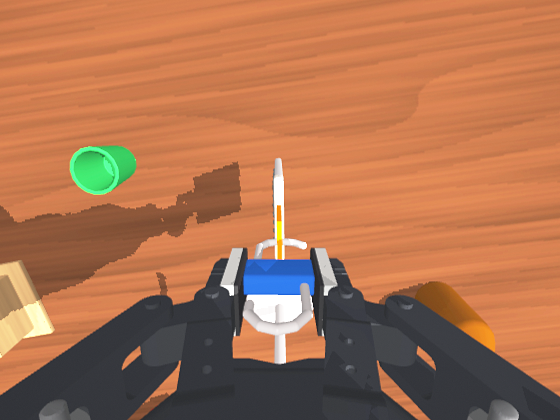

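```bash
python3 -m inch '[[-3,1,0,0,0,0,24],[-6,0.8,0,0,0,0,24],[-8,0,0,0,0,0,24],[-9,0,0,0,0,0,24],[-9,0,0,0,0,0,24]]' | grep -E "eef|wrist"; python3 -m inch '[[-8,0,0,0,0,0,24],[-8,0,0,0,0,0,24],[-6,0,0,0,0,0,24],[-5,0,0,0,0,0,24],[-5,0,0,0,0,0,24]]' | grep -E "eef|wrist"
python3 - <<'E'
from h import *
go([.5355,.1999,.2178],172)
p=viewer.grab_frame("wrist");save(p,"w19")
p=viewer.grab_frame("side");b=cv2.resize(p["img"][110:220,170:280,::-1],(550,550),interpolation=1);cv2.imwrite("pics/s19z.png",b)
E
```

```text
eef_pos: [0.4567, 0.2109, 0.2181]
wrist_force: [0.6, 0.5, -2.2]
eef_pos: [0.4878, 0.2065, 0.2181]
wrist_force: [-0.3, 0.3, -2.8]
eef [0.4878 0.2065 0.2181] yaw 171.99 tilt z [-3.e-04  1.e-04 -1.e+00] t 20.53 tool shift mm [-48.2   0.1   0.3] n 1.16
 rotvec tool [ 0.0001 -0.0003 -0.0002]
```

View pics/w19.png

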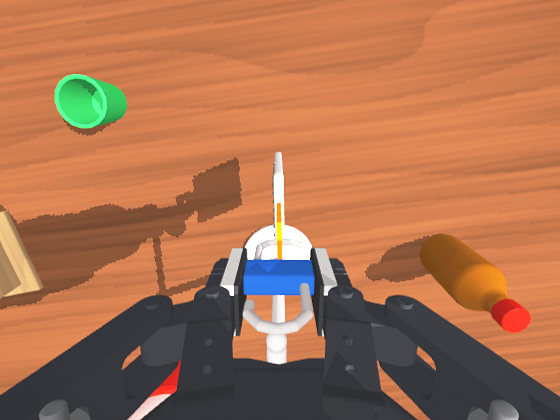

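View pics/s19z.png

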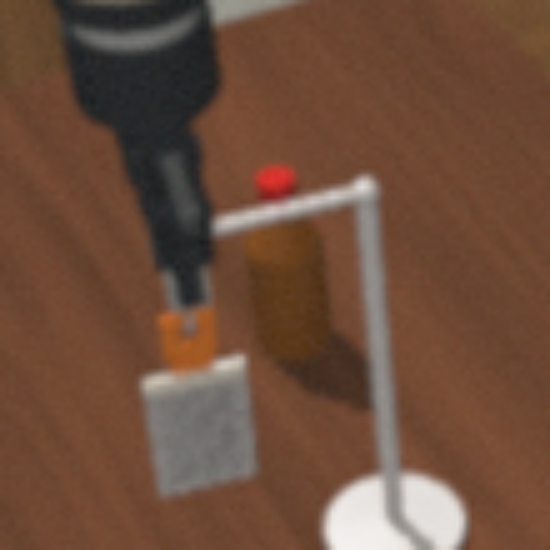

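```bash
python3 -m inch '[[-3,0,0,0,0,0,24],[-4,0,0,0,0,0,24],[-4,0,0,0,0,0,24],[-4,0,0,0,0,0,24],[-4,0,0,0,0,0,24]]' | grep -E "eef|wrist"; python3 -m inch '[[-4,0,0,0,0,0,24],[-4,0,0,0,0,0,24],[-4,0,0,0,0,0,24],[-4,0,0,0,0,0,24],[-4,0,0,0,0,0,24]]' | grep -E "eef|wrist";  python3 -m inch '[[-4,0,0,0,0,0,24],[-3,0,0,0,0,0,24],[-2,0,0,0,0,0,24],[0,0,0,0,0,0,24],[0,0,0,0,0,0,24]]' | grep -E "eef|wrist"
python3 - <<'E'
from h import *
go([.5355,.1999,.2178],172)
p=viewer.grab_frame("wrist");save(p,"w20");a=p["img"][190:350,200:360,::-1];cv2.imwrite("pics/w20z.png",cv2.resize(a,(600,600),interpolation=1))
E
```

```text
eef_pos: [0.5065, 0.2039, 0.2183]
wrist_force: [-1.0, 0.1, -1.7]
eef_pos: [0.5263, 0.2011, 0.2182]
wrist_force: [-0.1, 0.7, -2.8]
eef_pos: [0.5348, 0.1999, 0.2182]
wrist_force: [-0.1, 0.4, -1.8]
eef [0.5348 0.1999 0.2182] yaw 171.99 tilt z [-1.e-04  1.e-04 -1.e+00] t 21.88 tool shift mm [-0.7  0.1  0.4] n 0.02
 rotvec tool [ 0.0001 -0.0001 -0.0002]
```

View pics/w20z.png

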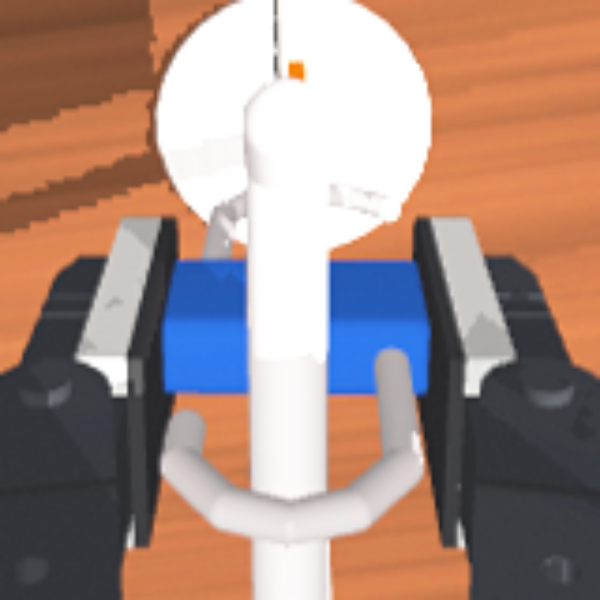

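```bash
python3 -m inch '[[0,0,1.5,0,0,0,24],[0,0,1.5,0,0,0,24],[0,0,1.5,0,0,0,24],[0,0,1,0,0,0,24],[0,0,0,0,0,0,24]]' | grep -E "eef|wrist"; python3 -m inch '[[0,0,1,0,0,0,24],[0,0,0,0,0,0,24]]' | grep -E "eef|wrist"; python3 -m inch '[[0,0,1,0,0,0,24],[0,0,0,0,0,0,24]]' | grep -E "eef|wrist"
```

```text
eef_pos: [0.5346, 0.1999, 0.2123]
wrist_force: [0.1, 0.5, -2.0]
eef_pos: [0.5348, 0.1999, 0.2116]
wrist_force: [0.5, 0.6, -2.6]
eef_pos: [0.5349, 0.1999, 0.2106]
wrist_force: [0.2, 0.6, -2.1]
```

```bash
python3 -m inch '[[0,0,0.7,0,0,0,24],[0,0,0,0,0,0,24]]' | grep -E "eef|wrist"; python3 -m inch '[[0,0,0.5,0,0,0,24],[0,0,0,0,0,0,24]]' | grep -E "eef|wrist"; python3 -m inch '[[0,0,0.4,0,0,0,24],[0,0,0,0,0,0,24]]' | grep -E "eef|wrist"
```

```text
eef_pos: [0.535, 0.1999, 0.2104]
wrist_force: [-0.2, 0.5, -0.5]
eef_pos: [0.5351, 0.1999, 0.2102]
wrist_force: [-1.6, -0.6, 3.7]
eef_pos: [0.5352, 0.1999, 0.2101]
wrist_force: [-2.4, 0.5, 6.0]
```

```bash
python3 -m inch '[[0,0,-0.6,0,0,0,24],[0,0,0,0,0,0,24]]' | grep -E "eef|wrist"; python3 -m inch '[[0,0,0,0,0,0,30],[0,0,0,0,0,0,34],[0,0,0,0,0,0,38],[0,0,0,0,0,0,44],[0,0,0,0,0,0,52]]' 20| grep -E "eef|wrist|grip"; python3 -m inch '[[0,0,0,0,0,0,60],[0,0,0,0,0,0,70],[0,0,0,0,0,0,70],[0,0,0,0,0,0,70],[0,0,0,0,0,0,70]]'
python3 - <<'E'
from h import *
p=viewer.grab_frame("wrist");save(p,"w21")
E
```

```text
eef_pos: [0.535, 0.1999, 0.2102]
wrist_force: [-0.9, -0.8, 4.0]
eef_pos: [0.5347, 0.1998, 0.2093]
wrist_force: [0.2, -0.1, 0.1]
gripper_width: 0.605
clock: 24.18
eef_pos: [0.5348, 0.1999, 0.2097]
tool_rot: [[-0.99, 0.139, 0.0], [0.139, 0.99, 0.0], [-0.0, 0.0, -1.0]]
wrist_force: [-0.1, 0.2, 0.1]
gripper_width: 0.822
```

View pics/w21.png

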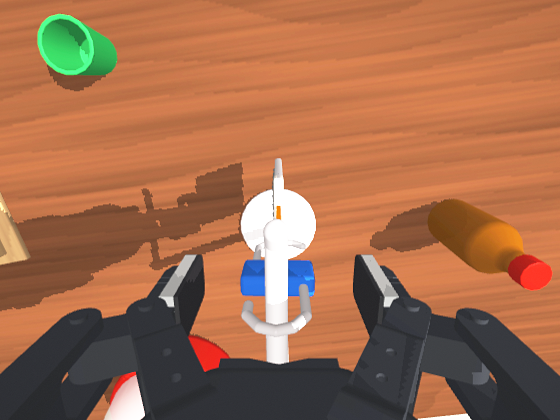

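```bash
python3 -m inch '[[0,0,-4,0,0,0,78],[0,0,-8,0,0,0,78],[0,0,-14,0,0,0,78],[0,0,-20,0,0,0,78],[0,0,-20,0,0,0,78]]' | grep -E "eef|wrist"; python3 -m inch '[[0,0,-20,0,0,0,78],[0,0,-20,0,0,0,78],[20,0,-20,0,0,0,78],[20,0,-10,0,0,0,78],[0,0,0,0,0,0,78]]'| grep -E "eef|wrist"
python3 -m inch '[[0,0,0,0,0,0,78],[0,0,0,0,0,0,78],[0,0,0,0,0,0,78],[0,0,0,0,0,0,78],[0,0,0,0,0,0,78]]' >/dev/null;python3 -m inch '[[0,0,0,0,0,0,78],[0,0,0,0,0,0,78],[0,0,0,0,0,0,78],[0,0,0,0,0,0,78],[0,0,0,0,0,0,78]]' >/dev/null
cat > fin.py <<'E'
from h import *
import sys
np.set_printoptions(precision=4,suppress=True)
n=sys.argv[1]
s=bot.observe();p=viewer.grab_frame("wrist");save(p,n+"w");X=cloud(p,s);im=p["img"].astype(int)
blue=(im[...,2]>im[...,0]+60)&(im[...,2]>im[...,1]+40);q=X[blue];q=q[(q[:,2]>.2)&(q[:,2]<.27)]
print("blue",np.percentile(q,[2,50,98],axis=0))
sd=viewer.grab_frame("side");b=cv2.resize(sd["img"][110:220,170:280,::-1],(550,550),interpolation=1);cv2.imwrite("pics/"+n+"s.png",b)
print(s["clock"],s["wrist_force"])
E
python3 fin.py f1
```

```text
eef_pos: [0.5346, 0.1999, 0.277]
wrist_force: [0.7, -0.1, 0.2]
eef_pos: [0.4937, 0.2062, 0.3505]
wrist_force: [-0.6, 0.3, 0.7]
blue [[0.5279 0.1865 0.2351]
 [0.5319 0.1969 0.2472]
 [0.5393 0.2169 0.2495]]
25.9 [-0.2528  0.0954 -0.3164]
```

View pics/f1w.png

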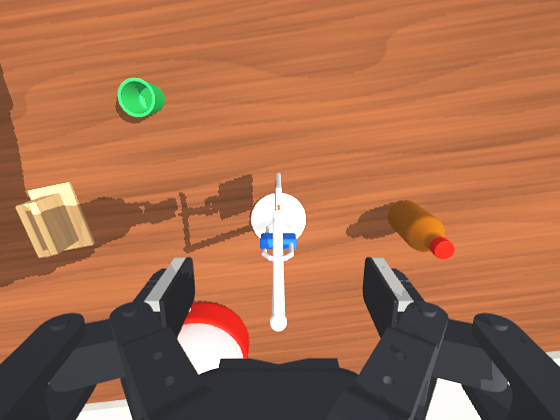

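View pics/f1s.png

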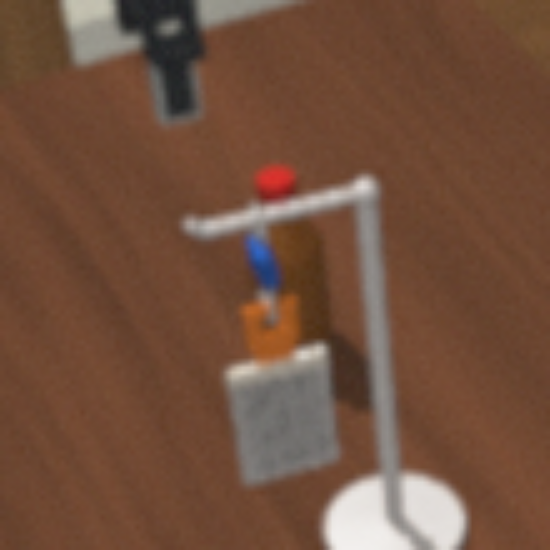

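```bash
for i in 1 2 3 4 5 6; do python3 -m inch '[[0,0,0,0,0,0,78],[0,0,0,0,0,0,78],[0,0,0,0,0,0,78],[0,0,0,0,0,0,78],[0,0,0,0,0,0,78]]' >/dev/null; done; python3 fin.py f2; python3 -m inch '[[0,0,0,0,0,0,78],[0,0,0,0,0,0,78],[0,0,0,0,0,0,78]]' >/dev/null; python3 fin.py f3
python3 - <<'E'
import cv2,numpy as np
a,b=[cv2.imread("pics/"+n).astype(int) for n in("f2s.png","f3s.png")];c,d=[cv2.imread("pics/"+n).astype(int) for n in("f2w.png","f3w.png")]
print(abs(a-b).max(),abs(a-b).mean(),abs(c-d)[150:280,200:320].max())
E
```

```text
blue [[0.528  0.1865 0.2349]
 [0.5319 0.1969 0.2472]
 [0.5394 0.2169 0.2493]]
28.5 [-0.0737 -0.5127  0.0605]
blue [[0.5279 0.1866 0.235 ]
 [0.5317 0.197  0.2473]
 [0.5394 0.2169 0.249 ]]
28.85 [-0.4112  0.4759 -0.9601]
15 1.3101652892561984 34
```

View pics/f3s.png

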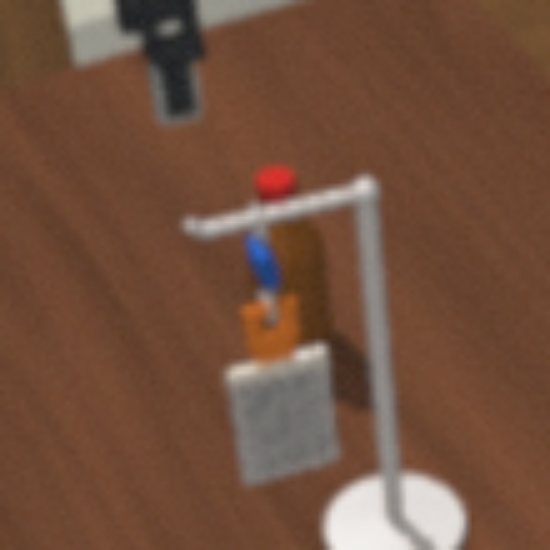

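It hangs still: hook at crop (262,260), tab at (270,330), plate at (283,415), unchanged between the shots.

```bash
python3 -c "
from station import bot
print(bot.job_done())"
```

```text
the job is handed in; nothing more can be done
None
```

The hook and grater are hanging on the stand's arm, the gripper is well clear of them, and I handed the job in at about 28.9 s. The system gave no verdict.

**What I did:**
- I slid the S-hook off the free end of the arm.
- I fed its prong through the tab's hole at about 125 mm height.
- I lifted the grater clear of the rack on the hook; the wrist force fell by roughly 2–3 N, about the grater's and hook's weight.
- I carried it back, slid the loop onto the arm, lowered it until it seated, released it and backed away upward.

**Last checks:**
- **Hook position:** the centre of the blue block measures about (0.534, 0.201, 0.240) m, so the hook is seated, about 65 mm from the post.
- **Hanging still:** the grater hangs upright, and the hook and grater did not move between two pictures 0.35 s apart.
- **Gripper:** it stands clear above the stand with about zero wrist force.
- **Bystanders:** the ones in view looked undisturbed. I did not measure their positions again.

**What went wrong or disagreed:**
- **First grip:** the fingertips reached about 30 mm less far along the tool axis than the description says. The first close pinched the hook's upper loop instead of the block. I opened, went 26 mm lower and gripped the block properly.
- **Feeling for the hole:** the prong went in without a measurable sideways force. The wire then pressed briefly on the lower edge of the hole, at about 2 N.
- **Seating:** the hook was pressed onto the stand at about 6 N before release.

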